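# Tip resin insect blocks into the dry box

### The job

Gather all the amber resin insect blocks from the bench onto the white two-lane tray while the tray stands on its green pad. Then pull the blue cover of the dry box right out to its stop, lift the tray by its red handle, hold its open end low over the box's open bay and tip it so that all the blocks slide off into the bay. Finally set the empty tray back flat in the middle of the green pad and push the cover fully home, leaving the reagent bottle, petri dish and blue slide box where they stand.

Things in the scene. Friction and masses are not known exactly. Their poses are not given: they have to be found in the camera images.
- block_1: amber resin block with a dark insect in it, 62 x 36 x 24 mm, 60 g, smooth; origin at its centre, x along the 62 mm, y the 36 mm, z the 24 mm. It lies flat on the bench (centre 12 mm up) at the start. May be absent
- block_2: amber resin block with a dark insect in it, 62 x 36 x 24 mm, 60 g, smooth; origin at its centre, x along the 62 mm, y the 36 mm, z the 24 mm. It lies flat on the bench (centre 12 mm up) at the start. May be absent
- block_3: amber resin block with a dark insect in it, 62 x 36 x 24 mm, 60 g, smooth; origin at its centre, x along the 62 mm, y the 36 mm, z the 24 mm. It lies flat on the bench (centre 12 mm up) at the start. May be absent
- block_4: amber resin block with a dark insect in it, 62 x 36 x 24 mm, 60 g, smooth; origin at its centre, x along the 62 mm, y the 36 mm, z the 24 mm. It lies flat on the bench (centre 12 mm up) at the start. May be absent
- block_5: amber resin block with a dark insect in it, 62 x 36 x 24 mm, 60 g, smooth; origin at its centre, x along the 62 mm, y the 36 mm, z the 24 mm. It lies flat on the bench (centre 12 mm up) at the start. May be absent
- block_6: amber resin block with a dark insect in it, 62 x 36 x 24 mm, 60 g, smooth; origin at its centre, x along the 62 mm, y the 36 mm, z the 24 mm. It lies flat on the bench (centre 12 mm up) at the start. May be absent
- tray: white two-lane tray, 250 (x) x 172 (y) mm, 0.35 kg, slippery: blocks slide from 15 to 25 degrees of tilt. Origin: centre of its underside, z up; floor top at z = 4 mm. Walls 4 mm thick, up to z = 22 mm, at y = -84, 0 (middle) and 84 mm and at the back, x = -123 mm; the end at x = +125 mm is open, no lip. Each lane is 80 mm wide
- tray_handle (a point): middle of the top of the tray's red upright handle, 80 mm (tray x) by 12 mm (y), over the tray's centre of mass; this point is 72 mm above the tray's origin. Pinch it from above across y; blocks lying flat reach 28 mm above the origin
- tray_lip (a point): middle of the tray's open end, on its underside: 125 mm along the tray's x from its origin
- pad: fixed green pad 280 (x) x 200 (y) mm, 3 mm thick, on which the tray stands; origin at the centre of its underside. The tray starts within 8 mm and 0.06 rad of the pad's middle and direction
- drybox: fixed grey dry box; origin on the bench under the centre of its bay, z up. Bay: open-topped well, inside 150 (x) x 210 (y) mm, floor at z = 8 mm, rim at 100 mm, walls 6 mm. On its +x side (x = 81 to 241 mm) a closed housing of the same height and 222 mm width, over which the cover slides. The tray comes in from the -x side
- cover (a joint): travel in m of the blue sliding cover along the box's +x: 0 is home (bay covered), 0.15 the stop (bay open but for the last 6 mm). May start up to 0.03 ajar. A light spring (1.2 N home, 3 N at the stop) draws it home, a 4.5 N friction brake holds it wherever it is left: 6 to 8 N pull it open, 2 to 4 N push it home
- cover_handle (a point): middle of the cover's yellow upright handle: 14 mm thick along the box's x (sliding direction), 80 mm along y, 40 mm tall, standing on the cover's top (106.5 to 146.5 mm above the bench). At cover = 0 it lies 55 mm along the box's +x from the box origin. Pinch it from above across x
- reagent_bottle: bystander: brown bottle, 64 mm across, 130 mm tall; origin under its centre
- petri_dish: bystander: clear dish 96 mm across, 28 mm tall; origin under its centre
- slide_box: bystander: blue box of slides 100 x 80 x 43 mm; origin under its centre
Not all that is in view belongs to the job. What is shaped like the block_4 but pink or purple is not meant.

How it is judged:
By the outcome, as a careful person would: the job done as asked, in the order asked, and still so for the second after the job is handed in, with the robot touching nothing.
Of block_1, block_2, block_3, block_4, block_5, block_6 only 4 to 6 are there at a start; the rules pass over those that are not, and their reading is None.
At some moment in a run one of block_1, block_2, block_3, block_4, block_5, block_6 may be knocked a few centimetres aside while the robot is not near it.
It also fails if it takes over 210 s, if anything falls off the work surface, if the arm or the gripper's body presses on something with over 40 N, if the wrist force passes 120 N, or if a joint passes its speed limit or range.

### The arm

A 6-joint arm with a two-finger parallel gripper is mounted at the origin on the work surface. World frame = base frame: x ahead of the robot, y to its left, z up, the work surface at z = 0. Lengths are in m, angles in rad, forces in N, time in s.
With the tool pointing down it reaches from about 0.375 to 0.975 m from the base axis. Payload 3.8 kg.
Tool frame: the origin (TCP) lies at the very end of the fingers, on their centre line; the grasp point (between the pads) lies 19 mm behind it (robot.hold_point_z is the distance from the TCP to the grasp point, in m); z points along the fingers, y is the line along which they close (so a half turn about z gives the same grasp; the last joint's range is limited). The gripper opens to 85 mm and grips with 20 to 120 N. Pads are 22 mm wide; open, the fingers measure 114 mm over their backs; the gripper's body (76 mm by 85 mm) begins 54 mm behind the grasp point. The pads swing forward as they close: fully open they stand 13 mm farther back than shut.
Start: joints at [1.085, 0.264, 1.604, -0, 1.274, -0.037], TCP at [0.293, 0.608, 0.231] pointing down, gripper open.
Joint ranges: [-2.63, 2.63], [-0.94, 2.18], [0.31, 2.57], [-1.31, 4.45], [0, 2.66], [-2.55, 2.55]. Speed limits (rad/s): [2.57, 2.57, 3.14, 3.14, 3.14, 3.14].

### API

Orientations are given as a unit quaternion [w, x, y, z].
In Python, from rig import robot gives the robot as it stands.
- The arm moves only by the tool move_arm, never from a script. Its arguments are lists of equal length, an entry for each row: "delta_pos": the shift along the world's x, y, z in units of 0.02 m (1.0 is 0.02 m), a list of three; "turn": the turn, a rotation vector about the world's x, y, z in units of 6 degrees (1.0 is 6 degrees), a list of three. In form: {"delta_pos": [[x, y, z], ...], "turn": [[ax, ay, az], ...]}. A call has exactly 10 rows; each row shifts and turns the commanded pose from where the row before left it; what a row does not reach is not made up. A row lasts 1/10 s, in which the tool goes at most 50 mm and 8.59 degrees, less where a joint would pass 70% of its speed; a pose out of reach is approached as far as the arm can. A call with a number of a shift or a turn outside -1 to 1 is refused whole. A call with a gripper value outside its range is refused whole. "fingers" is the finger opening in mm, from 0 to 85.4, set as the call begins (left out, the last holds). The fingers move at their own pace and stop on an object; "squeeze" is the grip in N (left out, the last holds). Time passes only in rows, so rows that do not move let the fingers close, or fill a call up. It gives the time, the measured TCP pose, the force, the opening and the grip force at its end, in the units of the state.
- robot.get_state(): the state, without advancing time (a new reading comes with each control period).
- robot.capture(name): name is "side" or "top" or "wrist"; returns (picture, depth): 400x640x3 uint8, blue, green, red; 400x640 float32, m along the optical axis (not along the pixel's ray), 0 where there is no reading.
- robot.camera_model(name): a dict with "mtx" (3x3 intrinsics, pixels), "pose" (4x4, takes a point from camera to world coordinates); the wrist camera has in their place "mount" (4x4, takes a point from camera to tool coordinates, whose origin is the TCP and whose axes are the flange's). Camera axes: x right, y down, z forward; pixel columns grow to the right and rows downward; lengths in m; the calibration is good to about 2 mm. The wrist camera is an equidistant fisheye: a pixel r from the principal point sees the ray r / f radians off the axis. A picture is of the moment at which its call begins: read the wrist's pose just before it. camera_model takes no time and is no camera call.
- robot.finish_job(): hands the job in; it is judged then, once.
The state is a dict: "time_s": time; "joint_positions": joint angles; "joint_velocities": joint speeds; "joint_torque": joint torques, N m; "eef_pos": TCP position; "tcp_rot": TCP orientation; "force": force on the tool from outside, world axes, zero at the start; "ft_torque": the same for the moment, N m; "opening": opening from 0.0 (shut) to 1.0 (fully open); "finger_force": force on a finger pad.
Only numpy, scipy, OpenCV 4.12 (cv2) and the standard library are available. Lean on these libraries where they do the work, as an engineer would, in place of code of your own. Each camera call takes 0.05 s, during which the arm holds its last target. There are 200 camera calls.

## Working session

There is one attempt and no reset: what is moved stays moved. The work goes in short steps, Python scripts to look and compute and a tool call to move; the robot and the scene stay as the last step left them, time stands still between calls to the robot, and variables do not carry over. Pictures are saved under pics/ and viewed, at most 14 in all, crops included, and the job is handed in when it is done.

Besides the shell and the picture viewer there is one more tool, called after "Emit:" by a JSON object that holds its "fn" and its "kwargs". move_arm: Moves the arm, as the interface text tells. Its arguments: {"type":"object","properties":{"delta_pos":{"type":"array","items":{"type":"array","items":{"type":"number"}}},"turn":{"type":"array","items":{"type":"array","items":{"type":"number"}}},"fingers":{"type":"number"},"squeeze":{"type":"number"}},"required":["delta_pos","turn"]}

```bash
ls; mkdir -p pics
python3 - <<'E'
from rig import robot
import cv2,numpy as np
print(robot.get_state())
for n in("top","side"):
    p,d=robot.capture(n);cv2.imwrite(f"pics/{n}0.png",p);np.save(f"pics/{n}0.npy",d)
    m=robot.camera_model(n);print(n,np.array(m["mtx"]).round(2).tolist(),np.array(m["pose"]).round(4).tolist())
print(robot.hold_point_z)
E
```

```text
pics
{'time_s': 0.0, 'joint_positions': array([ 1.08511062e+00,  2.64736807e-01,  1.60537873e+00,  5.05874525e-06,
        1.27372174e+00, -3.68900006e-02]), 'joint_velocities': array([-1.43278283e-03,  6.95837059e-05, -8.74727842e-04, -1.26944901e-04,
       -9.77989569e-04,  1.02938421e-04]), 'joint_torque': array([ 6.31260937e-04, -5.15125179e+01, -3.67307711e+01, -3.67366674e-04,
        1.28690896e-02, -1.67668298e-05]), 'eef_pos': array([0.29251772, 0.60750249, 0.2299705 ]), 'tcp_rot': array([-2.92256805e-04,  2.22519939e-01,  9.74927493e-01, -1.08359394e-03]), 'force': array([-0.57641217, -0.46740461,  0.18571575]), 'ft_torque': array([-0.00174858, -0.00562576, -0.03386254]), 'finger_force': 0.0, 'opening': 1.0003276609258929}
top [[368.17, 0.0, 317.64], [0.0, 368.17, 196.88], [0.0, 0.0, 1.0]] [[-0.0499, -0.9763, 0.2105, 0.2791], [-0.9987, 0.0499, -0.0052, -0.0452], [-0.0054, -0.2105, -0.9776, 1.3212], [0.0, 0.0, 0.0, 1.0]]
side [[476.53, 0.0, 322.38], [0.0, 476.53, 204.76], [0.0, 0.0, 1.0]] [[0.7358, -0.396, 0.5493, -0.1856], [-0.677, -0.412, 0.6099, -0.8427], [-0.0152, -0.8206, -0.5713, 0.842], [0.0, 0.0, 0.0, 1.0]]
0.0187
```

View pics/top0.png

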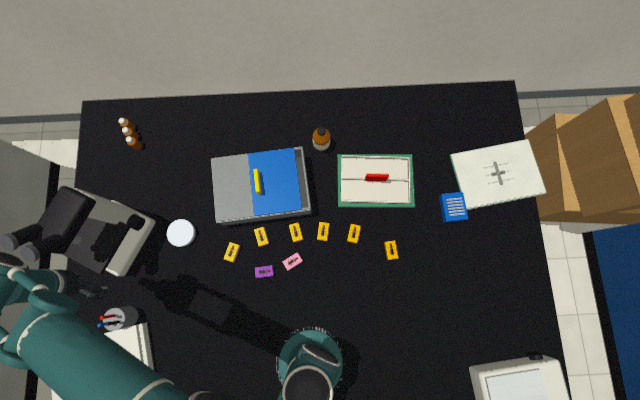

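View pics/side0.png

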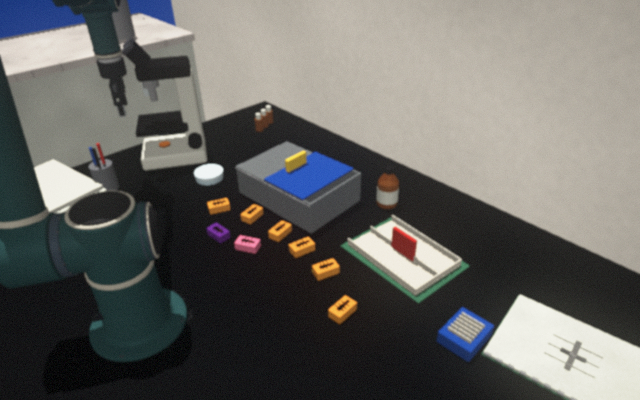

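```bash
cat > h.py <<'E'
import numpy as np,cv2
from rig import robot
def w(n,u,v,z=None,d=None):
    """world points of pixels, by plane z or by depth"""
    m=robot.camera_model(n);K=np.array(m["mtx"]);T=np.array(m["pose"])
    u=np.atleast_1d(u).astype(float);v=np.atleast_1d(v).astype(float)
    r=np.stack([(u-K[0,2])/K[0,0],(v-K[1,2])/K[1,1],np.ones_like(u)],1)@T[:3,:3].T
    s=(z-T[2,3])/r[:,2] if d is None else d
    return T[:3,3]+r*np.reshape(s,(-1,1))
def segs(n,p,d,lo,hi,z,amin=15):
    h=cv2.cvtColor(p,cv2.COLOR_BGR2HSV);k=cv2.inRange(h,lo,hi)
    k=cv2.morphologyEx(k,cv2.MORPH_CLOSE,np.ones((5,5)))
    N,L,S,C=cv2.connectedComponentsWithStats(k);o=[]
    for i in range(1,N):
        if S[i,4]<amin: continue
        v,u=np.nonzero(L==i);P=w(n,u,v,z)
        (c,wh,a)=cv2.minAreaRect((P[:,:2]*1000).astype(np.float32))
        if wh[0]<wh[1]: a+=90
        zz=w(n,u,v,d=d[v,u])[:,2]
        o.append((C[i].round(1).tolist(),int(S[i,4]),np.round(c).tolist(),np.round(wh).tolist(),round((a+90)%180-90,1),(np.percentile(zz,[5,50,95])*1000).round(0).tolist()))
    return o
COL=dict(amber=((13,130,120),(28,255,255)),pink=((140,60,80),(175,255,255)),blue=((100,150,80),(125,255,255)),yellow=((24,150,150),(34,255,255)),red=((0,170,100),(5,255,255)),green=((55,80,50),(88,255,200)))
E
python3 - <<'E'
from h import *
p=cv2.imread("pics/top0.png");d=np.load("pics/top0.npy")
for c,z in(("amber",.024),("pink",.024),("yellow",.1465),("red",.075),("blue",.106),("green",.003)):
    print(c)
    for o in segs("top",p,d,*COL[c],z): print(o)
a=cv2.resize(p[120:280,150:480],None,fx=2.4,fy=2.4,interpolation=cv2.INTER_CUBIC)
cv2.imwrite("pics/c1.png",a)
s=cv2.imread("pics/side0.png");cv2.imwrite("pics/c2.png",cv2.resize(s[130:330,200:500],None,fx=2.6,fy=2.6,interpolation=cv2.INTER_CUBIC))
E
```

```text
amber
([626.3, 135.1], 1201, [705.0, -1199.0], [100.0, 393.0], -7.1, [-90.0, -84.0, -79.0])
([566.1, 169.2], 939, [648.0, -974.0], [89.0, 375.0], -10.6, [-425.0, -417.0, -408.0])
([124.7, 123.4], 35, [882.0, 666.0], [29.0, 26.0], 3.4, [43.0, 52.0, 57.0])
([128.4, 132.4], 40, [846.0, 648.0], [27.0, 28.0], -3.0, [45.0, 52.0, 60.0])
([319.1, 137.6], 114, [785.0, -68.0], [58.0, 40.0], 56.9, [83.0, 94.0, 107.0])
([131.9, 141.5], 27, [806.0, 631.0], [23.0, 31.0], -42.9, [45.0, 50.0, 53.0])
([257.5, 181.9], 78, [629.0, 167.0], [92.0, 17.0], 5.2, [124.0, 145.0, 150.0])
([634.5, 210.9], 19, [450.0, -1170.0], [43.0, 7.0], 87.1, [-425.0, -416.0, -413.0])
([295.4, 231.9], 193, [436.0, 33.0], [64.0, 37.0], 12.9, [5.0, 24.0, 29.0])
([322.8, 231.0], 194, [435.0, -64.0], [37.0, 65.0], -10.3, [2.0, 25.0, 30.0])
([353.6, 233.0], 197, [422.0, -172.0], [38.0, 65.0], -16.7, [5.0, 25.0, 29.0])
([260.9, 236.1], 197, [427.0, 155.0], [64.0, 38.0], 15.7, [12.0, 24.0, 29.0])
([390.9, 249.8], 210, [357.0, -298.0], [63.0, 40.0], 5.0, [1.0, 25.0, 29.0])
([231.1, 251.7], 205, [378.0, 260.0], [39.0, 64.0], -21.3, [
[... 1169 characters left out ...]
, [163.0, 653.0], [22.0, 12.0], 87.2, [2.0, 146.0, 153.0])
green
([374.8, 186.4], 817, [615.0, -268.0], [284.0, 202.0], 87.0, [-2.0, 3.0, 8.0])
([455.8, 177.5], 28, [610.0, -566.0], [105.0, 3.0], 8.7, [-3.0, 3.0, 8.0])
([65.3, 349.5], 9935, [89.0, 864.0], [691.0, 270.0], 53.4, [599.0, 702.0, 744.0])
([44.0, 270.0], 30, [347.0, 926.0], [54.0, 10.0], 87.1, [439.0, 449.0, 475.0])
([51.8, 284.7], 77, [299.0, 891.0], [42.0, 63.0], -30.8, [439.0, 445.0, 626.0])
([308.6, 352.7], 1437, [19.0, -1.0], [210.0, 167.0], 83.1, [9.0, 16.0, 312.0])
([161.0, 394.0], 394, [-64.0, 494.0], [138.0, 48.0], 87.2, [728.0, 741.0, 751.0])
([279.7, 396.6], 22, [-98.0, 106.0], [10.0, 18.0], -1.7, [267.0, 276.0, 286.0])
```

View pics/c1.png

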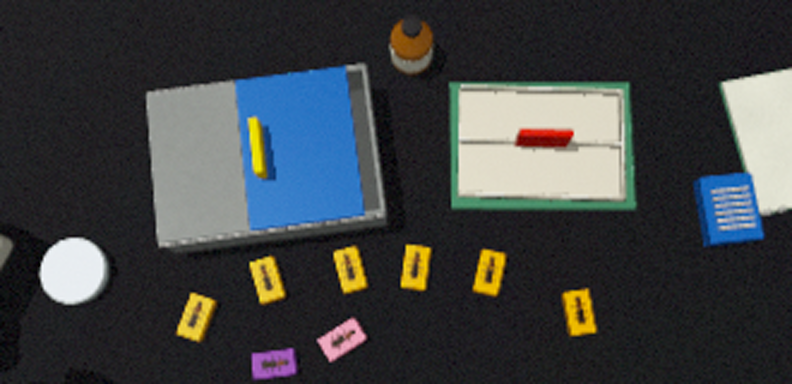

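View pics/c2.png

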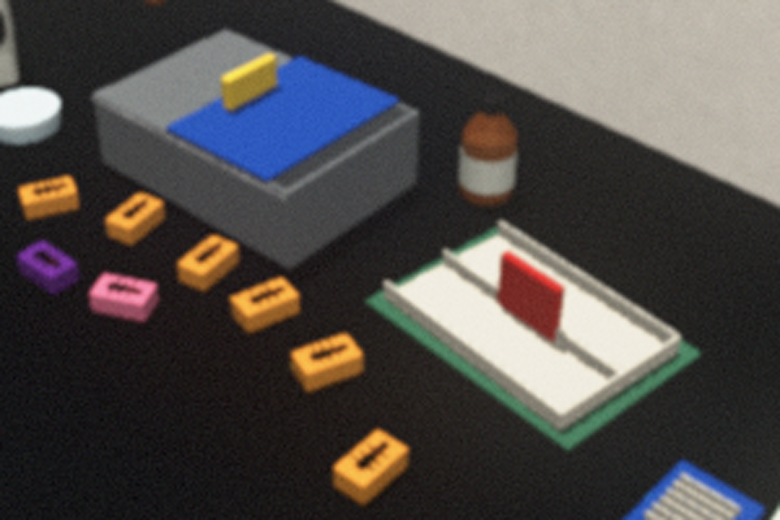

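```bash
cat >> h.py <<'E'
def rect(P): 
    c,wh,a=cv2.minAreaRect((P[:,:2]*1000).astype(np.float32))
    if wh[0]<wh[1]: a+=90;wh=wh[::-1]
    return np.round(c,1).tolist(),np.round(wh,1).tolist(),round((a+90)%180-90,1)
def cloud(p,d,x0,x1,y0,y1,z0,z1):
    v,u=np.nonzero(d>0);P=w("top",u,v,d=d[v,u])
    k=(P[:,0]>x0)&(P[:,0]<x1)&(P[:,1]>y0)&(P[:,1]<y1)&(P[:,2]>z0)&(P[:,2]<z1)
    return P[k],u[k],v[k]
def blocks(p=None,d=None):
    if p is None: p,d=robot.capture("top")
    h=cv2.cvtColor(p,cv2.COLOR_BGR2HSV);k=cv2.inRange(h,(10,120,110),(29,255,255))
    k=cv2.morphologyEx(k,cv2.MORPH_CLOSE,np.ones((5,5)))
    N,L,S,C=cv2.connectedComponentsWithStats(k);o=[]
    for i in range(1,N):
        v,u=np.nonzero(L==i)
        if len(v)<60: continue
        P=w("top",u,v,d=d[v,u]);zm=np.median(P[:,2])
        if zm>.06 or abs(P[:,1]).max()>.45 or zm<.01: continue
        zt=.024 if zm<.0265 else zm
        b=P[:,2]>zm-.008
        Q=w("top",u,v,.024)
        a=rect(w("top",u[b],v[b],.024));m=Q[b].mean(0)*1000
        o.append((a,m[:2].round(1).tolist(),round(zm*1000,1),len(v)))
    return o
E
python3 - <<'E'
from h import *
p=cv2.imread("pics/top0.png");d=np.load("pics/top0.npy")
for o in blocks(p,d): print(o)
P,u,v=cloud(p,d,.4,.8,-.1,.4,.09,.112);print("box",rect(P),rect(w("top",u,v,.101)))
h=cv2.cvtColor(p,cv2.COLOR_BGR2HSV);k=cv2.inRange(h,(0,0,110),(180,70,255));N,L,S,C=cv2.connectedComponentsWithStats(k)
for i in range(1,N):
    if S[i,4]>600: print("white",C[i],S[i],rect(w("top",*np.nonzero(L==i)[::-1],.015)))
P,u,v=cloud(p,d,.5,.7,-.4,-.15,.062,.09);print("handle",rect(P),rect(w("top",u,v,.075)),len(u))
P,u,v=cloud(p,d,.7,.85,-.15,.0,.06,.2);print("bottle",P.min(0),P.max(0))
P,u,v=cloud(p,d,.5,.7,.1,.25,.13,.16);print("yel",rect(w("top",u,v,.1465)),len(u))
E
```

```text
(([437.7, 33.3], [61.5, 35.9], 13.2), [437.7, 33.4], np.float64(24.5), 196)
(([436.6, -63.3], [61.6, 35.4], -10.3), [436.3, -63.3], np.float64(25.0), 195)
(([423.5, -171.5], [62.0, 36.7], -17.0), [423.4, -171.9], np.float64(24.5), 200)
(([428.8, 155.6], [60.9, 36.5], 15.6), [428.6, 155.8], np.float64(24.3), 201)
(([357.2, -297.6], [63.6, 37.2], 6.0), [357.9, -298.1], np.float64(24.4), 218)
(([378.0, 260.6], [63.8, 37.8], -20.9), [379.3, 260.4], np.float64(24.1), 209)
box ([635.4, 99.6], [421.6, 288.7], -84.8) ([633.4, 99.1], [418.3, 285.6], -85.1)
white [303.77377126  46.68082898] [    0     0   640   117 59736] ([1129.1, -79.8], [2620.8, 513.4], 86.9)
white [553.82198626 107.85821362] [ 519   95   99   40 1601] ([887.6, -1011.5], [406.4, 134.5], -72.4)
white [ 48.16093489 144.53489149] [   0  121   96   78 2995] ([802.6, 905.8], [492.9, 234.9], 49.1)
white [497.64189622 173.66666667] [ 450  139   97   71 4683] ([615.2, -716.0], [305.0, 216.2], -81.4)
white [231.70476575 188.30896607] [ 211  154   49   69 2476] ([612.9, 250.9], [246.4, 157.3], 5.2)
white [375.25655977 179.07515387] [ 340  155   71   49 3087] ([617.3, -266.6], [255.6, 179.9], 85.4)
white [127.8255934  248.23426213] [106 213  46  63 969] ([421.4, 620.8], [224.2, 70.7], -27.8)
white [179.98534202 232.39250814] [166 219  29  28 614] ([456.3, 444.1], [97.4, 94.7], 44.2)
white [577.13858943 309.17924406] [ 540  221   86  179 7699] ([130.9, -962.9], [580.3, 301.0], -5.1)
white [129.72222222 339.58686869] [104 323  45  43 990] ([115.0, 594.1], [201.9, 95.1], 54.7)
white [519.52454853 380.39051919] [ 469  356  101   44 3544] ([-76.4, -676.8], [315.3, 130.2], 87.2)
handle ([617.4, -263.4], [77.3, 13.8], 86.8) ([615.2, -263.5], [77.3, 14.5], 87.1) 95
bottle [ 0.70091095 -0.10426201  0.06136695] [ 0.79915742 -0.00161074  0.13575611]
yel ([599.3, 147.8], [82.4, 15.8], 4.7) 116
```

Emit:
{"fn": "move_arm", "kwargs": {"delta_pos": [[0.3,-1,-0.3],[0.3,-1,-0.3],[0.3,-1,-0.3],[0.3,-1,-0.3],[0.3,-1,-0.3],[0.3,-1,-0.3],[0.3,-1,-0.3],[0.3,-1,-0.3],[0.3,-1,-0.3],[0.3,-1,-0.3]], "turn": [[0,0,0.1],[0,0,0.1],[0,0,0.1],[0,0,0.1],[0,0,0.1],[0,0,0.1],[0,0,0.1],[0,0,0.1],[0,0,0],[0,0,0]], "fingers": 60, "squeeze": 40}}

```text
time_s: 1.1
eef_pos: [0.3527, 0.407, 0.1705]
tcp_rot: [-0.0, 0.181, 0.983, -0.0]
force: [-0.4, 0.3, 0.1]
opening: 0.704
finger_force: 0.0
```

Emit:
{"fn": "move_arm", "kwargs": {"delta_pos": [[0.134,-0.82,-0.6],[0.134,-0.82,-0.6],[0.134,-0.82,-0.6],[0.134,-0.82,-0.6],[0.134,-0.82,-0.6],[0.134,-0.82,-0.6],[0.134,-0.82,-0.6],[0.134,-0.82,-0.6],[0.134,-0.8,-0.6],[0.134,0,-0.6]], "turn": [[0,0,0],[0,0,0],[0,0,0],[0,0,0],[0,0,0],[0,0,0],[0,0,0],[0,0,0],[0,0,0],[0,0,0]]}}

```text
time_s: 2.1
eef_pos: [0.3792, 0.259, 0.0501]
tcp_rot: [-0.0, 0.182, 0.983, -0.001]
force: [0.1, 0.1, -0.3]
opening: 0.706
finger_force: 0.0
```

```bash
cat >> h.py <<'E'
def st():
    from scipy.spatial.transform import Rotation as R
    s=robot.get_state();q=s["tcp_rot"];M=R.from_quat([q[1],q[2],q[3],q[0]]).as_matrix()
    print("t",round(s["time_s"],2),"tcp",(s["eef_pos"]*1000).round(1),"psi",round(np.degrees(np.arctan2(M[1,1],M[0,1])),1),"tz",M[:,2].round(3),"F",s["force"].round(1),"open",round(s["opening"]*85.4,1),"ff",round(s["finger_force"],1),"q",s["joint_positions"].round(2))
E
python3 - <<'E'
from h import *
st()
for o in blocks(): print(o)
a=w("top",[302.9,310.8],[147.1,210.8],.1);print(a, w("top",321,128,.13))
E
```

```text
t 2.1 tcp [379.2 259.   50.1] psi 69.0 tz [-0.001 -0.001 -1.   ] F [ 0.1  0.1 -0.3] open 60.3 ff 0.0 q [ 0.55  0.05  2.22 -0.    0.87 -0.66]
(([437.7, 33.3], [61.5, 35.9], 13.2), [437.7, 33.4], np.float64(24.2), 196)
(([436.4, -63.2], [62.1, 35.4], -10.3), [436.2, -63.2], np.float64(24.0), 195)
(([423.4, -171.7], [62.1, 35.9], -16.6), [423.0, -171.7], np.float64(24.3), 197)
(([428.8, 155.6], [60.9, 36.5], 15.6), [428.6, 155.8], np.float64(25.0), 196)
(([358.3, -298.2], [60.9, 36.5], 5.2), [358.2, -298.3], np.float64(24.0), 217)
[[ 0.72253441 -0.00908576  0.1       ]
 [ 0.49543653 -0.02627396  0.1       ]] [[ 0.77774104 -0.07519791  0.13      ]]
```

Emit:
{"fn": "move_arm", "kwargs": {"delta_pos": [[0,0.07,-0.46],[0,0,-0.46],[0,0,-0.46],[0,0,-0.46],[0,0,-0.46],[0,0,0],[0,0,0],[0,0,0],[0,0,0],[0,0,0]], "turn": [[0,0,0],[0,0,0],[0,0,0],[0,0,0],[0,0,0],[0,0,0],[0,0,0],[0,0,0],[0,0,0],[0,0,0]]}}

```text
time_s: 3.15
eef_pos: [0.3801, 0.2626, 0.0057]
tcp_rot: [0.0, 0.182, 0.983, 0.0]
force: [-0.5, 0.1, 0.3]
opening: 0.705
finger_force: 0.0
```

Emit:
{"fn": "move_arm", "kwargs": {"delta_pos": [[0,0,0],[0,0,0],[0,0,0],[0,0,0],[0,0,0],[0,0,0],[0,0,1],[0,0,1],[0,0,1],[0,0,1]], "turn": [[0,0,0],[0,0,0],[0,0,0],[0,0,0],[0,0,0],[0,0,0],[0,0,0],[0,0,0],[0,0,0],[0,0,0]], "fingers": 25}}

```text
time_s: 4.15
eef_pos: [0.3788, 0.2618, 0.0852]
tcp_rot: [-0.001, 0.181, 0.983, -0.001]
force: [-0.6, 0.1, -0.3]
opening: 0.411
finger_force: 41.1
```

Emit:
{"fn": "move_arm", "kwargs": {"delta_pos": [[0.2,-1,0.2],[0.2,-1,0.2],[0.2,-1,0.2],[0.2,-1,0.2],[0.2,-1,0.2],[0.2,-1,0.2],[0.2,-1,0.2],[0.2,-1,0.2],[0.2,-1,0.2],[0.2,-1,0.2]], "turn": [[0,0,0.3],[0,0,0.3],[0,0,0.3],[0,0,0.3],[0,0,0.3],[0,0,0.3],[0,0,0.3],[0,0,0.3],[0,0,0.3],[0,0,0.3]]}}

```text
time_s: 5.15
eef_pos: [0.4189, 0.0615, 0.1246]
tcp_rot: [-0.001, 0.025, 1.0, -0.0]
force: [0.8, -0.4, -0.2]
opening: 0.412
finger_force: 41.2
```

Emit:
{"fn": "move_arm", "kwargs": {"delta_pos": [[0,-1,0],[0,-1,0],[0,-1,0],[0,-1,0],[0,-1,0],[1,-1,0],[1,-1,0],[1,-1,0],[1,-1,0],[1,-1,0]], "turn": [[0,0,0],[0,0,0],[0,0,0],[0,0,0],[0,0,0],[0,0,0],[0,0,0],[0,0,0],[0,0,0],[0,0,0]]}}

```text
time_s: 6.15
eef_pos: [0.5195, -0.1383, 0.1242]
tcp_rot: [-0.001, 0.026, 1.0, 0.0]
force: [-0.1, 0.2, -1.3]
opening: 0.411
finger_force: 41.2
```

Emit:
{"fn": "move_arm", "kwargs": {"delta_pos": [[1,-0.38,0],[1,-0.38,0],[1,-0.38,0],[1,-0.38,0],[1,-0.38,0],[1,-0.38,0],[1,-0.38,0],[0.15,0,-0.5],[0,0,-0.5],[0,0,-0.5]], "turn": [[0,0,0],[0,0,0],[0,0,0],[0,0,0],[0,0,0],[0,0,0],[0,0,0],[0,0,0],[0,0,0],[0,0,0]]}}

```text
time_s: 7.15
eef_pos: [0.6607, -0.1901, 0.0929]
tcp_rot: [-0.002, 0.025, 1.0, 0.001]
force: [0.5, 0.6, -1.5]
opening: 0.412
finger_force: 41.2
```

```bash
python3 -c "
from h import *
st()
for o in blocks(): print(o)
p,d=robot.capture('side');cv2.imwrite('pics/s1.png',cv2.resize(p[100:330,200:500],None,fx=2.6,fy=2.6))"
```

```text
t 7.15 tcp [ 660.7 -190.1   92.9] psi 87.1 tz [-0.003  0.001 -1.   ] F [ 0.5  0.6 -1.5] open 35.2 ff 41.2 q [-0.32  0.4   1.7   0.    1.05 -1.84]
(([437.4, 33.2], [62.0, 35.9], 13.2), [437.5, 33.3], np.float64(24.8), 195)
(([428.7, 155.7], [60.9, 36.3], 15.6), [428.5, 155.8], np.float64(24.4), 199)
(([358.0, -298.1], [60.4, 35.5], 5.0), [357.8, -298.1], np.float64(24.5), 186)
```

View pics/s1.png

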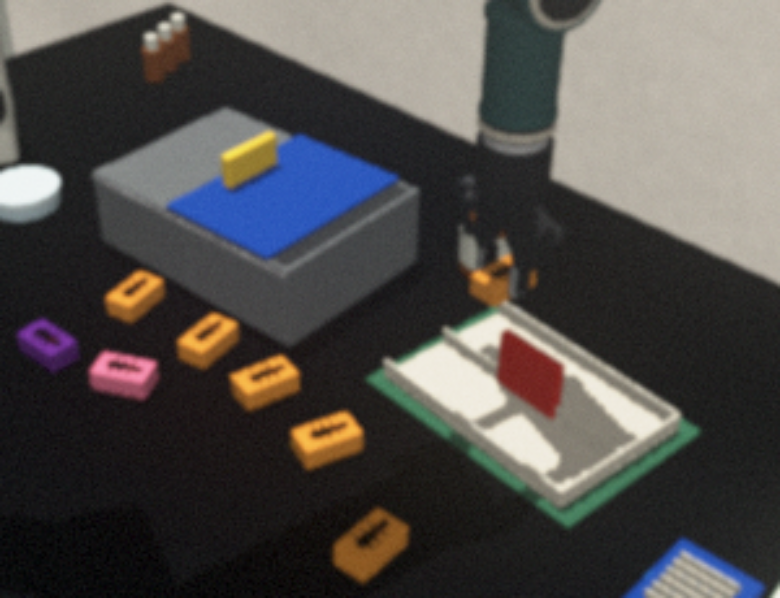

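Emit:
{"fn": "move_arm", "kwargs": {"delta_pos": [[0.05,0,-0.8],[0,0,-0.8],[0,0,-0.8],[0,0,-0.8],[0,0,-0.4],[0,0,-0.35],[0,0,0],[0,0,0],[0,0,0],[0,0,0]], "turn": [[0,0,0],[0,0,0],[0,0,0],[0,0,0],[0,0,0],[0,0,0],[0,0,0],[0,0,0],[0,0,0],[0,0,0]]}}

```text
time_s: 8.25
eef_pos: [0.6645, -0.1911, 0.0173]
tcp_rot: [0.001, 0.025, 1.0, -0.0]
force: [-0.6, 0.3, -1.3]
opening: 0.41
finger_force: 41.2
```

Emit:
{"fn": "move_arm", "kwargs": {"delta_pos": [[0,0,0],[0,0,0],[0,0,0],[0,0,0],[0,0,1],[0,0,1],[0,0,1],[0,0,1],[0,0,1],[0,0,1]], "turn": [[0,0,0],[0,0,0],[0,0,0],[0,0,0],[0,0,0],[0,0,0],[0,0,0],[0,0,0],[0,0,0],[0,0,0]], "fingers": 52}}

```text
time_s: 9.25
eef_pos: [0.6635, -0.1908, 0.137]
tcp_rot: [-0.0, 0.025, 1.0, 0.0]
force: [0.2, -0.6, 0.3]
opening: 0.608
finger_force: 0.0
```

Emit:
{"fn": "move_arm", "kwargs": {"delta_pos": [[-1,0.4,0],[-1,0.4,0],[-1,0.4,0],[-1,0.4,0],[-1,0.4,0],[-1,0.4,0],[-1,0.4,0],[-1,0.4,0],[-1,0.4,0],[-1,0.4,0]], "turn": [[0,0,0],[0,0,0],[0,0,0],[0,0,0],[0,0,0],[0,0,0],[0,0,0],[0,0,0],[0,0,0],[0,0,0]], "fingers": 60}}

```text
time_s: 10.25
eef_pos: [0.4628, -0.1105, 0.1364]
tcp_rot: [0.0, 0.025, 1.0, -0.0]
force: [-0.0, -0.0, 0.9]
opening: 0.701
finger_force: 0.0
```

Emit:
{"fn": "move_arm", "kwargs": {"delta_pos": [[-0.165,1,0],[-0.165,1,0],[-0.165,1,0],[-0.165,1,0],[-0.165,1,0],[-0.165,1,0],[-0.165,1,0],[-0.165,1,0],[-0.165,1,0],[-0.165,1,0]], "turn": [[0,0,0.31],[0,0,0.31],[0,0,0.31],[0,0,0.31],[0,0,0.31],[0,0,0.31],[0,0,0.31],[0,0,0.31],[0,0,0.31],[0,0,0.31]]}}

```text
time_s: 11.25
eef_pos: [0.4305, 0.09, 0.1365]
tcp_rot: [0.0, -0.137, 0.991, 0.0]
force: [-0.1, 0.0, -0.2]
opening: 0.702
finger_force: 0.0
```

```bash
python3 -c "
from h import *
st()
for o in blocks(): print(o)"
```

```text
t 11.25 tcp [430.5  90.  136.5] psi 105.8 tz [ 0.001  0.    -1.   ] F [-0.1  0.  -0.2] open 60.0 ff 0.0 q [ 0.15 -0.11  2.19 -0.    1.06 -1.7 ]
(([663.9, -189.0], [61.6, 33.1], -3.9), [664.8, -189.4], np.float64(30.8), 171)
(([437.7, 33.3], [61.5, 35.9], 13.2), [435.5, 32.3], np.float64(24.9), 171)
(([436.3, -63.4], [62.0, 35.1], -10.0), [436.2, -63.4], np.float64(24.2), 184)
(([423.4, -171.7], [62.1, 35.9], -16.6), [423.0, -171.7], np.float64(23.8), 197)
(([410.3, 151.3], [35.2, 28.2], 88.8), [411.2, 152.0], np.float64(24.3), 87)
(([358.2, -297.9], [60.9, 37.2], 5.2), [358.0, -298.0], np.float64(24.0), 215)
```

Emit:
{"fn": "move_arm", "kwargs": {"delta_pos": [[-0.1,0.82,0],[0,0.82,0],[0,0.82,-0.5],[0,0.82,-0.9],[0,0,-1],[0,0,-1],[0,0,-1],[0,0,-1],[0,0,-0.7],[0,0,-0.4]], "turn": [[0,0,0],[0,0,0],[0,0,0],[0,0,0],[0,0,0],[0,0,0],[0,0,0],[0,0,0],[0,0,0],[0,0,0]]}}

```text
time_s: 12.3
eef_pos: [0.4278, 0.1542, 0.0051]
tcp_rot: [-0.001, -0.136, 0.991, -0.0]
force: [-1.8, 0.1, 0.3]
opening: 0.704
finger_force: 0.0
```

Emit:
{"fn": "move_arm", "kwargs": {"delta_pos": [[0,0,0],[0,0,0],[0,0,0],[0,0,0],[0,0,0],[0,0,1],[0,0,1],[0,0,1],[0,0,1],[0,0,1]], "turn": [[0,0,0],[0,0,0],[0,0,0],[0,0,0],[0,0,0],[0,0,0],[0,0,0],[0,0,0],[0,0,0],[0,0,0]], "fingers": 25}}

```text
time_s: 13.3
eef_pos: [0.4286, 0.1547, 0.1073]
tcp_rot: [0.0, -0.136, 0.991, 0.0]
force: [-0.0, -0.8, -0.3]
opening: 0.409
finger_force: 40.1
```

Emit:
{"fn": "move_arm", "kwargs": {"delta_pos": [[0,-1,0.2],[0,-1,0.2],[0,-1,0.2],[0,-1,0.2],[0,-1,0.2],[0,-1,0.2],[0,-1,0.2],[0,-1,0],[0,-1,0],[0,-1,0]], "turn": [[0,0,-0.31],[0,0,-0.31],[0,0,-0.31],[0,0,-0.31],[0,0,-0.31],[0,0,-0.31],[0,0,-0.31],[0,0,-0.31],[0,0,-0.31],[0,0,-0.31]]}}

```text
time_s: 14.3
eef_pos: [0.4286, -0.046, 0.1345]
tcp_rot: [0.0, 0.026, 1.0, -0.0]
force: [0.6, 0.4, 0.7]
opening: 0.409
finger_force: 40.0
```

Emit:
{"fn": "move_arm", "kwargs": {"delta_pos": [[0.2,-1,0],[0.5,-1,0],[0.9,-1,0],[1,-1,0],[1,-1,0],[1,-1,0],[1,-1,0],[1,-1,0],[1,-1,0],[1,-1,0]], "turn": [[0,0,0],[0,0,0],[0,0,0],[0,0,0],[0,0,0],[0,0,0],[0,0,0],[0,0,0],[0,0,0],[0,0,0]]}}

```text
time_s: 15.3
eef_pos: [0.6013, -0.246, 0.1342]
tcp_rot: [-0.0, 0.025, 1.0, 0.0]
force: [-0.4, 0.5, -0.1]
opening: 0.407
finger_force: 40.0
```

```bash
python3 -c "
from h import *
st()
for o in blocks(): print(o)"
```

```text
t 15.3 tcp [ 601.3 -246.   134.2] psi 87.1 tz [-0.  0. -1.] F [-0.4  0.5 -0.1] open 34.8 ff 40.0 q [-0.43  0.29  1.76  0.    1.1  -1.95]
(([663.9, -189.0], [61.4, 33.1], -3.9), [667.9, -187.5], np.float64(30.8), 140)
(([437.7, 33.3], [61.5, 35.9], 13.2), [437.7, 33.4], np.float64(24.9), 196)
(([436.4, -63.2], [62.1, 35.4], -10.3), [436.2, -63.2], np.float64(24.5), 195)
(([357.6, -302.8], [58.9, 31.7], -2.9), [352.7, -302.7], np.float64(24.8), 132)
```

Emit:
{"fn": "move_arm", "kwargs": {"delta_pos": [[1,-0.35,0],[1,-0.35,0],[0.93,-0.35,0],[0,0,-1],[0,0,-1],[0,0,-1],[0,0,-1],[0,0,-1],[0,0,-0.7],[0,0,-0.3]], "turn": [[0,0,0],[0,0,0],[0,0,0],[0,0,0],[0,0,0],[0,0,0],[0,0,0],[0,0,0],[0,0,0],[0,0,0]]}}

```text
time_s: 16.35
eef_pos: [0.6579, -0.2656, 0.0134]
tcp_rot: [-0.002, 0.025, 1.0, 0.001]
force: [-7.2, 2.1, 21.2]
opening: 0.409
finger_force: 43.0
```

Emit:
{"fn": "move_arm", "kwargs": {"delta_pos": [[0,0,-0.05],[0,0,0],[0,0,0],[0,0,0],[0,0,1],[0,0,1],[0,0,1],[0,0,1],[0,0,1],[0,0,1]], "turn": [[0,0,0],[0,0,0],[0,0,0],[0,0,0],[0,0,0],[0,0,0],[0,0,0],[0,0,0],[0,0,0],[0,0,0]], "fingers": 52}}

```text
time_s: 17.35
eef_pos: [0.6593, -0.2663, 0.1345]
tcp_rot: [0.0, 0.025, 1.0, -0.0]
force: [1.3, 0.0, -0.6]
opening: 0.609
finger_force: 0.0
```

Emit:
{"fn": "move_arm", "kwargs": {"delta_pos": [[-1,1,0],[-1,1,0],[-1,1,0],[-1,1,0],[-1,1,0],[-1,1,0],[-1,1,0],[-1,1,0],[-1,1,0],[-1,1,0]], "turn": [[0,0,0.27],[0,0,0.27],[0,0,0.27],[0,0,0.27],[0,0,0.27],[0,0,0.27],[0,0,0.27],[0,0,0.27],[0,0,0.27],[0,0,0.27]], "fingers": 60}}

```text
time_s: 18.35
eef_pos: [0.4586, -0.0656, 0.1337]
tcp_rot: [0.001, -0.116, 0.993, -0.0]
force: [1.4, 1.1, 0.2]
opening: 0.7
finger_force: 0.0
```

```bash
python3 -c "
from h import *
st()
for o in blocks(): print(o)"
```

```text
t 18.35 tcp [458.6 -65.6 133.7] psi 103.3 tz [ 0.001 -0.    -1.   ] F [1.4 1.1 0.2] open 59.8 ff 0.0 q [-0.2  -0.06  2.15  0.    1.05 -2.  ]
(([663.9, -189.0], [61.4, 33.1], -3.9), [665.0, -189.4], np.float64(31.0), 171)
(([663.6, -266.1], [54.3, 33.1], -4.6), [663.3, -265.7], np.float64(32.2), 148)
(([431.6, -62.3], [52.3, 35.4], -10.3), [430.1, -62.3], np.float64(24.5), 154)
(([422.5, -171.8], [60.4, 35.1], -16.6), [422.1, -171.6], np.float64(24.5), 176)
(([358.4, -298.2], [61.1, 36.8], 4.5), [357.9, -298.1], np.float64(24.2), 215)
```

Emit:
{"fn": "move_arm", "kwargs": {"delta_pos": [[-0.21,0.99,0],[-0.21,0.99,0],[-0.21,0.99,0],[-0.21,0.99,0],[-0.2,0.99,-0.9],[0,0,-1],[0,0,-1],[0,0,-1],[0,0,-1],[0,0,-1]], "turn": [[0,0,0],[0,0,0],[0,0,0],[0,0,0],[0,0,0],[0,0,0],[0,0,0],[0,0,0],[0,0,0],[0,0,0]]}}

```text
time_s: 19.4
eef_pos: [0.439, 0.0327, 0.0151]
tcp_rot: [0.001, -0.116, 0.993, -0.0]
force: [0.2, -0.3, -0.6]
opening: 0.704
finger_force: 0.0
```

Emit:
{"fn": "move_arm", "kwargs": {"delta_pos": [[0,0,-0.45],[0,0,0],[0,0,0],[0,0,0],[0,0,0],[0,0,0],[0,0,1],[0,0,1],[0,0,1],[0,0,1]], "turn": [[0,0,0],[0,0,0],[0,0,0],[0,0,0],[0,0,0],[0,0,0],[0,0,0],[0,0,0],[0,0,0],[0,0,0]], "fingers": 25}}

```text
time_s: 20.4
eef_pos: [0.4384, 0.0328, 0.0873]
tcp_rot: [0.0, -0.116, 0.993, -0.0]
force: [0.4, -0.3, -0.2]
opening: 0.411
finger_force: 42.4
```

Emit:
{"fn": "move_arm", "kwargs": {"delta_pos": [[0,-0.5,0.5],[0,-0.8,0.5],[0,-1,0.5],[0,-1,0.5],[0,-1,0.5],[0.5,-1,0],[1,-1,0],[1,-1,0],[1,-1,0],[1,-1,0]], "turn": [[0,0,-0.27],[0,0,-0.27],[0,0,-0.27],[0,0,-0.27],[0,0,-0.27],[0,0,-0.27],[0,0,-0.27],[0,0,-0.27],[0,0,-0.27],[0,0,-0.27]]}}

```text
time_s: 21.4
eef_pos: [0.5286, -0.1548, 0.1358]
tcp_rot: [-0.0, 0.027, 1.0, -0.0]
force: [-0.1, -0.7, -0.3]
opening: 0.414
finger_force: 42.3
```

```bash
python3 -c "
from h import *
st()"
```

```text
t 21.4 tcp [ 528.6 -154.8  135.8] psi 86.9 tz [-0.001  0.    -1.   ] F [-0.1 -0.7 -0.3] open 35.3 ff 42.3 q [-0.33  0.11  1.97 -0.    1.06 -1.85]
```

Emit:
{"fn": "move_arm", "kwargs": {"delta_pos": [[0.64,-0.94,0],[0.64,-0.94,0],[0.64,-0.94,0],[0.64,-0.94,0],[0.64,-0.94,0],[0.64,-0.94,0],[0.64,-0.94,0],[0.64,-0.94,-0.4],[0.64,-0.94,-0.6],[0.64,-0.9,-0.8]], "turn": [[0,0,0],[0,0,0],[0,0,0],[0,0,0],[0,0,0],[0,0,0],[0,0,0],[0,0,0],[0,0,0],[0,0,0]]}}

```text
time_s: 22.4
eef_pos: [0.6568, -0.3424, 0.1002]
tcp_rot: [0.0, 0.026, 1.0, -0.0]
force: [-0.6, -0.4, 0.2]
opening: 0.407
finger_force: 42.4
```

Emit:
{"fn": "move_arm", "kwargs": {"delta_pos": [[0,0,-0.8],[0,0,-0.8],[0,0,-0.8],[0,0,-0.8],[0,0,-0.6],[0,0,-0.35],[0,0,0],[0,0,0],[0,0,0],[0,0,0]], "turn": [[0,0,0],[0,0,0],[0,0,0],[0,0,0],[0,0,0],[0,0,0],[0,0,0],[0,0,0],[0,0,0],[0,0,0]]}}

```text
time_s: 23.4
eef_pos: [0.6573, -0.3409, 0.0185]
tcp_rot: [0.001, 0.025, 1.0, -0.0]
force: [0.5, -0.3, -0.7]
opening: 0.414
finger_force: 42.4
```

Emit:
{"fn": "move_arm", "kwargs": {"delta_pos": [[0,0,0],[0,0,0],[0,0,0],[0,0,0],[0,0,1],[0,0,1],[0,0,1],[0,0,1],[0,0,1],[0,0,1]], "turn": [[0,0,0],[0,0,0],[0,0,0],[0,0,0],[0,0,0],[0,0,0],[0,0,0],[0,0,0],[0,0,0],[0,0,0]], "fingers": 52}}

```text
time_s: 24.4
eef_pos: [0.6563, -0.3404, 0.138]
tcp_rot: [-0.0, 0.025, 1.0, 0.0]
force: [0.9, -0.1, -0.1]
opening: 0.612
finger_force: 0.0
```

Emit:
{"fn": "move_arm", "kwargs": {"delta_pos": [[-1,1,0],[-1,1,0],[-1,1,0],[-1,1,0],[-1,1,0],[-1,1,0],[-1,1,0],[-1,1,0],[-1,1,0],[-1,1,0]], "turn": [[0,0,-0.12],[0,0,-0.12],[0,0,-0.12],[0,0,-0.12],[0,0,-0.12],[0,0,-0.12],[0,0,-0.12],[0,0,-0.12],[0,0,-0.12],[0,0,-0.12]], "fingers": 60}}

```text
time_s: 25.4
eef_pos: [0.4556, -0.1397, 0.1374]
tcp_rot: [0.0, 0.089, 0.996, -0.0]
force: [-0.3, 0.6, -0.0]
opening: 0.699
finger_force: 0.0
```

```bash
python3 -c "
from h import *
st()
for o in blocks(): print(o)"
```

```text
t 25.4 tcp [ 455.6 -139.7  137.4] psi 79.8 tz [ 0. -0. -1.] F [-0.3  0.6 -0. ] open 59.7 ff 0.0 q [-0.35 -0.03  2.12  0.    1.06 -1.74]
(([664.0, -189.1], [61.3, 33.1], -3.9), [665.2, -189.4], np.float64(30.7), 171)
(([663.6, -266.1], [54.3, 33.1], -4.6), [663.3, -265.8], np.float64(31.8), 148)
(([659.5, -341.0], [62.0, 36.5], -5.2), [658.7, -339.6], np.float64(30.6), 186)
(([421.7, -171.3], [61.9, 35.7], -16.6), [421.1, -171.3], np.float64(24.5), 180)
(([357.9, -297.2], [60.4, 37.3], 5.0), [357.7, -297.8], np.float64(24.4), 198)
```

Emit:
{"fn": "move_arm", "kwargs": {"delta_pos": [[-0.25,0.96,0],[-0.25,0.96,0],[-0.25,0.96,0],[-0.22,0.95,-0.6],[0,0,-1],[0,0,-1],[0,0,-1],[0,0,-1],[0,0,-1],[0,0,-0.7]], "turn": [[0,0,0],[0,0,0],[0,0,0],[0,0,0],[0,0,0],[0,0,0],[0,0,0],[0,0,0],[0,0,0],[0,0,0]]}}

```text
time_s: 26.45
eef_pos: [0.4366, -0.0638, 0.0102]
tcp_rot: [-0.0, 0.088, 0.996, 0.0]
force: [-0.5, 0.3, -1.2]
opening: 0.704
finger_force: 0.0
```

Emit:
{"fn": "move_arm", "kwargs": {"delta_pos": [[0,0,-0.27],[0,0,0],[0,0,0],[0,0,0],[0,0,0],[0,0,0],[0,0,1],[0,0,1],[0,0,1],[0,0,1]], "turn": [[0,0,0],[0,0,0],[0,0,0],[0,0,0],[0,0,0],[0,0,0],[0,0,0],[0,0,0],[0,0,0],[0,0,0]], "fingers": 25}}

```text
time_s: 27.45
eef_pos: [0.4369, -0.0638, 0.0868]
tcp_rot: [0.0, 0.088, 0.996, -0.0]
force: [0.7, -0.2, -1.7]
opening: 0.413
finger_force: 41.0
```

Emit:
{"fn": "move_arm", "kwargs": {"delta_pos": [[0.71,-0.62,0.2],[0.71,-0.62,0.2],[0.71,-0.62,0.2],[0.71,-0.62,0.2],[0.71,-0.62,0.2],[0.71,-0.62,0],[0.71,-0.62,0],[0.71,-0.62,0],[0.71,-0.62,0],[0.71,-0.62,0]], "turn": [[0,0,0.12],[0,0,0.12],[0,0,0.12],[0,0,0.12],[0,0,0.12],[0,0,0.12],[0,0,0.12],[0,0,0.12],[0,0,0.12],[0,0,0.12]]}}

```text
time_s: 28.45
eef_pos: [0.5795, -0.1883, 0.1059]
tcp_rot: [-0.0, 0.025, 1.0, 0.0]
force: [1.4, -0.2, -0.8]
opening: 0.41
finger_force: 41.2
```

```bash
python3 -c "
from h import *
st()"
```

```text
t 28.45 tcp [ 579.5 -188.3  105.9] psi 87.1 tz [-0.  0. -1.] F [ 1.4 -0.2 -0.8] open 35.0 ff 41.2 q [-0.36  0.25  1.87  0.    1.03 -1.88]
```

Emit:
{"fn": "move_arm", "kwargs": {"delta_pos": [[0,0,-0.8],[0,0,-0.8],[0,0,-0.8],[0,0,-0.8],[0,0,-0.6],[0,0,-0.4],[0,0,-0.2],[0,0,0],[0,0,0],[0,0,0]], "turn": [[0,0,0],[0,0,0],[0,0,0],[0,0,0],[0,0,0],[0,0,0],[0,0,0],[0,0,0],[0,0,0],[0,0,0]]}}

```text
time_s: 29.45
eef_pos: [0.5799, -0.1881, 0.0188]
tcp_rot: [0.001, 0.025, 1.0, -0.0]
force: [-0.0, 0.1, 0.3]
opening: 0.412
finger_force: 41.2
```

Emit:
{"fn": "move_arm", "kwargs": {"delta_pos": [[0,0,0],[0,0,0],[0,0,0],[0,0,0],[0,0,1],[0,0,1],[0,0,1],[0,0,1],[0,0,1],[0,0,0.8]], "turn": [[0,0,0],[0,0,0],[0,0,0],[0,0,0],[0,0,0],[0,0,0],[0,0,0],[0,0,0],[0,0,0],[0,0,0]], "fingers": 52}}

```text
time_s: 30.45
eef_pos: [0.5794, -0.188, 0.1353]
tcp_rot: [0.001, 0.025, 1.0, -0.0]
force: [-0.1, 0.2, -0.8]
opening: 0.608
finger_force: 0.0
```

```bash
python3 -c "
from h import *
st()
for o in blocks(): print(o)"
```

```text
t 30.45 tcp [ 579.4 -188.   135.3] psi 87.1 tz [ 0.001 -0.    -1.   ] F [-0.1  0.2 -0.8] open 51.9 ff 0.0 q [-0.35  0.22  1.85 -0.    1.08 -1.87]
(([659.5, -344.8], [62.3, 29.1], -5.6), [650.0, -347.0], np.float64(30.6), 95)
(([358.0, -298.1], [60.4, 35.5], 5.0), [357.8, -298.1], np.float64(25.0), 186)
```

Emit:
{"fn": "move_arm", "kwargs": {"delta_pos": [[-0.98,0.1,0],[-0.98,0.1,0],[-0.98,0.1,0],[-0.98,0.1,0],[-0.98,0.1,0],[-0.98,0.1,0],[-0.98,0.1,-0.5],[-0.98,0.1,-1],[0,0,-1],[0,0,-1]], "turn": [[0,0,-0.23],[0,0,-0.23],[0,0,-0.23],[0,0,-0.23],[0,0,-0.23],[0,0,-0.23],[0,0,-0.23],[0,0,-0.23],[0,0,-0.23],[0,0,-0.23]], "fingers": 60}}

```text
time_s: 31.5
eef_pos: [0.4214, -0.1717, 0.063]
tcp_rot: [0.0, 0.146, 0.989, -0.0]
force: [0.6, 0.6, 0.0]
opening: 0.709
finger_force: 0.0
```

Emit:
{"fn": "move_arm", "kwargs": {"delta_pos": [[0,0,-1],[0,0,-1],[0,0,-0.7],[0,0,-0.3],[0,0,0],[0,0,0],[0,0,0],[0,0,0],[0,0,0],[0,0,0]], "turn": [[0,0,0],[0,0,0],[0,0,0],[0,0,0],[0,0,0],[0,0,0],[0,0,0],[0,0,0],[0,0,0],[0,0,0]]}}

```text
time_s: 32.5
eef_pos: [0.4225, -0.172, 0.0043]
tcp_rot: [0.0, 0.145, 0.989, -0.0]
force: [-0.8, -1.1, -0.5]
opening: 0.699
finger_force: 0.0
```

Emit:
{"fn": "move_arm", "kwargs": {"delta_pos": [[0,0,0],[0,0,0],[0,0,0],[0,0,0],[0,0,0],[0,0,0],[0,0,1],[0,0,1],[0,0,1],[0,0,1]], "turn": [[0,0,0],[0,0,0],[0,0,0],[0,0,0],[0,0,0],[0,0,0],[0,0,0],[0,0,0],[0,0,0],[0,0,0]], "fingers": 25}}

```text
time_s: 33.5
eef_pos: [0.4215, -0.1715, 0.0839]
tcp_rot: [-0.001, 0.145, 0.989, 0.0]
force: [0.2, 0.6, -0.5]
opening: 0.415
finger_force: 41.2
```

```bash
python3 -c "
from h import *
st()
for o in blocks(): print(o)"
```

```text
t 33.5 tcp [ 421.5 -171.5   83.9] psi 73.3 tz [-0.001  0.001 -1.   ] F [ 0.2  0.6 -0.5] open 35.5 ff 41.2 q [-0.44 -0.01  2.2  -0.    0.95 -1.72]
(([663.9, -189.0], [61.6, 33.1], -3.9), [665.5, -189.4], np.float64(30.8), 170)
(([663.6, -266.1], [54.3, 33.1], -4.6), [663.3, -265.8], np.float64(31.5), 148)
(([659.5, -341.0], [62.0, 36.5], -5.2), [658.6, -339.7], np.float64(30.6), 186)
(([583.1, -186.8], [55.9, 32.7], -4.2), [589.3, -188.0], np.float64(32.8), 120)
(([358.0, -297.8], [60.4, 36.1], 5.0), [357.0, -298.4], np.float64(24.6), 189)
```

Emit:
{"fn": "move_arm", "kwargs": {"delta_pos": [[0.763,-0.458,0.2],[0.763,-0.458,0.2],[0.763,-0.458,0.2],[0.763,-0.458,0.2],[0.763,-0.458,0.2],[0.763,-0.458,0],[0.763,-0.458,0],[0.763,-0.458,0],[0.763,-0.458,0],[0.763,-0.458,0]], "turn": [[0,0,0.23],[0,0,0.23],[0,0,0.23],[0,0,0.23],[0,0,0.23],[0,0,0.23],[0,0,0.23],[0,0,0.23],[0,0,0.23],[0,0,0.23]]}}

```text
time_s: 34.55
eef_pos: [0.5747, -0.2634, 0.1021]
tcp_rot: [-0.001, 0.025, 1.0, 0.0]
force: [0.3, -0.0, -0.4]
opening: 0.414
finger_force: 41.3
```

Emit:
{"fn": "move_arm", "kwargs": {"delta_pos": [[0,0,-0.8],[0,0,-0.8],[0,0,-0.8],[0,0,-0.8],[0,0,-0.6],[0,0,-0.3],[0,0,-0.2],[0,0,0],[0,0,0],[0,0,0]], "turn": [[0,0,0],[0,0,0],[0,0,0],[0,0,0],[0,0,0],[0,0,0],[0,0,0],[0,0,0],[0,0,0],[0,0,0]]}}

```text
time_s: 35.55
eef_pos: [0.5756, -0.2639, 0.0189]
tcp_rot: [0.001, 0.025, 1.0, -0.0]
force: [0.6, 0.0, -1.1]
opening: 0.413
finger_force: 41.3
```

Emit:
{"fn": "move_arm", "kwargs": {"delta_pos": [[0,0,0],[0,0,0],[0,0,0],[0,0,0],[0,0,1],[0,0,1],[0,0,1],[0,0,1],[0,0,1],[0,0,0.8]], "turn": [[0,0,0],[0,0,0],[0,0,0],[0,0,0],[0,0,0],[0,0,0],[0,0,0],[0,0,0],[0,0,0],[0,0,0]], "fingers": 52}}

```text
time_s: 36.55
eef_pos: [0.5752, -0.2636, 0.1353]
tcp_rot: [0.001, 0.025, 1.0, -0.0]
force: [0.1, -0.2, -0.4]
opening: 0.608
finger_force: 0.0
```

```bash
python3 -c "
from h import *
st()
for o in blocks(): print(o)"
```

```text
t 36.55 tcp [ 575.2 -263.6  135.3] psi 87.1 tz [ 0.001 -0.    -1.   ] F [ 0.1 -0.2 -0.4] open 51.9 ff 0.0 q [-0.47  0.26  1.79  0.    1.09 -1.99]
(([663.9, -189.0], [61.5, 33.1], -3.9), [665.4, -189.3], np.float64(30.6), 170)
(([580.8, -188.6], [60.1, 36.2], -3.9), [582.7, -186.0], np.float64(31.4), 162)
```

Emit:
{"fn": "move_arm", "kwargs": {"delta_pos": [[-1,-0.172,0],[-1,-0.172,0],[-1,-0.172,0],[-1,-0.172,0],[-1,-0.172,0],[-1,-0.172,0],[-1,-0.172,0],[-1,-0.172,0],[-1,-0.172,-0.5],[-1,-0.172,-0.5]], "turn": [[0,0,0.13],[0,0,0.13],[0,0,0.13],[0,0,0.13],[0,0,0.13],[0,0,0.13],[0,0,0.13],[0,0,0.13],[0,0,0.13],[0,0,0.13]], "fingers": 60}}

```text
time_s: 37.6
eef_pos: [0.3741, -0.298, 0.1136]
tcp_rot: [0.0, -0.043, 0.999, -0.0]
force: [-0.7, 0.4, 0.3]
opening: 0.702
finger_force: 0.0
```

```bash
python3 -c "
from h import *
st()
for o in blocks(): print(o)
p,d=robot.capture('side')
for o in segs('side',p,d,(8,130,120),(24,255,255),.018,60): print(o[:5])"
```

```text
t 37.6 tcp [ 374.1 -298.   113.6] psi 94.9 tz [ 0. -0. -1.] F [-0.7  0.4  0.3] open 60.0 ff 0.0 q [-0.72 -0.    2.13 -0.    1.01 -2.38]
(([664.1, -188.9], [61.2, 33.1], -4.2), [665.7, -189.6], np.float64(31.3), 169)
(([663.6, -266.1], [54.3, 33.1], -4.6), [663.2, -265.9], np.float64(31.7), 148)
(([659.5, -341.0], [62.0, 36.5], -5.2), [658.8, -339.8], np.float64(30.8), 186)
(([580.9, -186.8], [60.1, 32.7], -3.9), [580.7, -186.8], np.float64(31.3), 181)
(([577.1, -262.7], [60.5, 32.7], -4.6), [577.0, -262.6], np.float64(31.4), 184)
([295.4, 161.0], 235, [724.0, 301.0], [136.0, 67.0], 3.9)
([386.6, 181.5], 83, [849.0, -8.0], [49.0, 39.0], 46.0)
([381.9, 234.9], 439, [634.0, -186.0], [149.0, 51.0], 0.2)
([418.4, 240.1], 120, [681.0, -270.0], [68.0, 33.0], 52.4)
([393.3, 255.4], 342, [584.0, -262.0], [82.0, 50.0], 5.3)
([435.7, 255.9], 320, [662.0, -340.0], [79.0, 47.0], 0.5)
([342.3, 308.8], 413, [358.0, -302.0], [77.0, 47.0], 5.5)
```

Emit:
{"fn": "move_arm", "kwargs": {"delta_pos": [[-0.4,0,-0.3],[-0.4,0,-0.5],[0,0,-1],[0,0,-1],[0,0,-1],[0,0,-1],[0,0,-0.38],[0,0,-0.2],[0,0,0],[0,0,0]], "turn": [[0,0,0],[0,0,0],[0,0,0],[0,0,0],[0,0,0],[0,0,0],[0,0,0],[0,0,0],[0,0,0],[0,0,0]]}}

```text
time_s: 38.7
eef_pos: [0.3596, -0.2984, 0.007]
tcp_rot: [0.001, -0.043, 0.999, -0.001]
force: [-0.7, -0.2, -0.5]
opening: 0.704
finger_force: 0.0
```

Emit:
{"fn": "move_arm", "kwargs": {"delta_pos": [[0,0,0],[0,0,0],[0,0,0],[0,0,0],[0,0,0],[0,0,0],[0,0,1],[0,0,1],[0,0,1],[0,0,1]], "turn": [[0,0,0],[0,0,0],[0,0,0],[0,0,0],[0,0,0],[0,0,0],[0,0,0],[0,0,0],[0,0,0],[0,0,0]], "fingers": 25}}

```text
time_s: 39.7
eef_pos: [0.3584, -0.2974, 0.0866]
tcp_rot: [-0.0, -0.043, 0.999, 0.0]
force: [-0.9, 0.2, -0.3]
opening: 0.411
finger_force: 40.9
```

Emit:
{"fn": "move_arm", "kwargs": {"delta_pos": [[1,-0.2,0.2],[1,-0.2,0.2],[1,-0.2,0.2],[1,-0.2,0.2],[1,-0.2,0.2],[1,-0.2,0],[1,-0.2,0],[1,-0.2,0],[1,-0.2,0],[1,-0.2,0]], "turn": [[0,0,-0.13],[0,0,-0.13],[0,0,-0.13],[0,0,-0.13],[0,0,-0.13],[0,0,-0.13],[0,0,-0.13],[0,0,-0.13],[0,0,-0.13],[0,0,-0.13]]}}

```text
time_s: 40.7
eef_pos: [0.5591, -0.3376, 0.1055]
tcp_rot: [-0.001, 0.026, 1.0, 0.0]
force: [-0.4, 0.6, -0.1]
opening: 0.407
finger_force: 40.9
```

```bash
python3 -c "
from h import *
st()"
```

```text
t 40.7 tcp [ 559.1 -337.6  105.5] psi 87.1 tz [-0.001  0.001 -1.   ] F [-0.4  0.6 -0.1] open 34.8 ff 40.9 q [-0.58  0.32  1.77 -0.    1.05 -2.1 ]
```

Emit:
{"fn": "move_arm", "kwargs": {"delta_pos": [[0.575,-0.05,-0.6],[0,0,-0.8],[0,0,-0.8],[0,0,-0.8],[0,0,-0.7],[0,0,-0.4],[0,0,-0.25],[0,0,0],[0,0,0],[0,0,0]], "turn": [[0,0,0],[0,0,0],[0,0,0],[0,0,0],[0,0,0],[0,0,0],[0,0,0],[0,0,0],[0,0,0],[0,0,0]]}}

```text
time_s: 41.7
eef_pos: [0.5711, -0.3394, 0.0204]
tcp_rot: [0.001, 0.025, 1.0, -0.001]
force: [-0.0, -0.1, -1.2]
opening: 0.41
finger_force: 41.0
```

Emit:
{"fn": "move_arm", "kwargs": {"delta_pos": [[0,0,0],[0,0,0],[0,0,0],[0,0,0],[0,0,1],[0,0,1],[0,0,1],[0,0,1],[0,0,1],[0,0,1]], "turn": [[0,0,0],[0,0,0],[0,0,0],[0,0,0],[0,0,0],[0,0,0],[0,0,0],[0,0,0],[0,0,0],[0,0,0]], "fingers": 52}}

```text
time_s: 42.7
eef_pos: [0.5703, -0.3388, 0.1401]
tcp_rot: [-0.0, 0.025, 1.0, 0.0]
force: [-0.2, -0.4, -0.4]
opening: 0.611
finger_force: 0.0
```

Emit:
{"fn": "move_arm", "kwargs": {"delta_pos": [[-0.5,1,0.4],[-0.5,1,0.4],[-0.5,1,0.4],[-0.5,1,0.4],[-0.5,1,0.4],[-0.5,1,0.4],[-0.5,1,0.4],[-0.5,1,0.4],[-0.5,1,0.4],[-0.5,1,0]], "turn": [[0,0,0.13],[0,0,0.13],[0,0,0.13],[0,0,0.13],[0,0,0.13],[0,0,0.13],[0,0,0.13],[0,0,0.13],[0,0,0.13],[0,0,0.13]], "fingers": 50}}

```text
time_s: 43.7
eef_pos: [0.4707, -0.1384, 0.2128]
tcp_rot: [0.001, -0.043, 0.999, -0.0]
force: [0.8, 0.4, -1.2]
opening: 0.585
finger_force: 0.0
```

```bash
python3 -c "
from h import *
st()
p,d=robot.capture('top')
for o in blocks(p,d): print(o)
P,u,v=cloud(p,d,.5,.7,.1,.25,.125,.16);print('yel',rect(w('top',u,v,.1465)),len(u))
cv2.imwrite('pics/t2.png',cv2.resize(p[110:290,200:500],None,fx=2.6,fy=2.6,interpolation=2))"
```

```text
t 43.7 tcp [ 470.7 -138.4  212.8] psi 94.9 tz [ 0.003 -0.001 -1.   ] F [ 0.8  0.4 -1.2] open 50.0 ff 0.0 q [-0.34 -0.08  2.01  0.    1.21 -1.99]
(([671.6, -266.8], [38.3, 33.1], -4.6), [673.5, -267.5], np.float64(31.7), 93)
(([659.8, -340.4], [61.1, 36.5], -2.9), [659.1, -339.9], np.float64(31.1), 181)
(([569.5, -337.3], [60.1, 37.9], -1.6), [569.5, -338.0], np.float64(30.8), 187)
yel ([599.1, 147.6], [82.8, 16.3], 5.2) 120
```

View pics/t2.png

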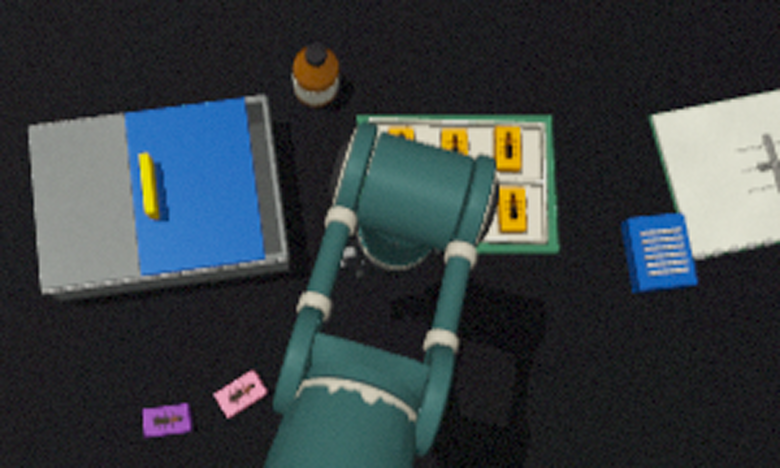

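Emit:
{"fn": "move_arm", "kwargs": {"delta_pos": [[0.5,1,0],[0.5,1,0],[0.5,1,0],[0.5,1,0],[0.5,1,0],[0.5,1,0],[0.5,1,0],[0.5,1,0],[0.5,1,0],[0.5,1,0]], "turn": [[0,0,0],[0,0,0],[0,0,0],[0,0,0],[0,0,0],[0,0,0],[0,0,0],[0,0,0],[0,0,0],[0,0,0]]}}

```text
time_s: 44.75
eef_pos: [0.5709, 0.0617, 0.2111]
tcp_rot: [-0.0, -0.043, 0.999, -0.0]
force: [-0.1, -0.3, 0.4]
opening: 0.582
finger_force: 0.0
```

Emit:
{"fn": "move_arm", "kwargs": {"delta_pos": [[0.284,0.86,0],[0.284,0.86,0],[0.284,0.86,0],[0.284,0.86,0],[0.284,0.86,0],[0,0,-1],[0,0,-1],[0,0,-1],[0,0,-1],[0,0,-0.8]], "turn": [[0,0,0],[0,0,0],[0,0,0],[0,0,0],[0,0,0],[0,0,0],[0,0,0],[0,0,0],[0,0,0],[0,0,0]]}}

```text
time_s: 45.75
eef_pos: [0.5985, 0.1477, 0.1139]
tcp_rot: [-0.001, -0.043, 0.999, -0.0]
force: [-0.2, -0.1, 0.3]
opening: 0.585
finger_force: 0.0
```

Emit:
{"fn": "move_arm", "kwargs": {"delta_pos": [[0,0,0],[0,0,0],[0,0,0],[0,0,0],[0,0,0],[0,0,0],[0,0,0],[0,0,0],[0,0,0],[0,0,0]], "turn": [[0,0,0],[0,0,0],[0,0,0],[0,0,0],[0,0,0],[0,0,0],[0,0,0],[0,0,0],[0,0,0],[0,0,0]], "fingers": 5, "squeeze": 50}}

```text
time_s: 46.75
eef_pos: [0.5995, 0.1475, 0.1162]
tcp_rot: [0.001, -0.043, 0.999, 0.0]
force: [0.2, 1.5, 4.8]
opening: 0.155
finger_force: 51.2
```

```bash
python3 -c "
from h import *
st()
for o in blocks(): print(o)"
```

```text
t 46.75 tcp [599.5 147.5 116.2] psi 94.9 tz [ 0.002  0.001 -1.   ] F [0.2 1.5 4.8] open 13.2 ff 51.2 q [ 0.2   0.25  1.84  0.    1.05 -1.46]
(([663.9, -189.0], [61.5, 33.1], -3.9), [665.7, -189.5], np.float64(30.9), 169)
(([663.6, -266.1], [54.3, 33.1], -4.6), [663.3, -265.8], np.float64(31.5), 148)
(([659.5, -341.0], [61.9, 36.5], -5.2), [658.4, -339.4], np.float64(30.8), 185)
(([580.9, -186.8], [60.1, 32.7], -3.9), [580.6, -186.8], np.float64(31.1), 181)
(([577.1, -262.7], [60.5, 32.7], -4.6), [577.0, -262.6], np.float64(31.1), 184)
(([569.4, -338.7], [59.4, 36.3], -2.9), [569.3, -338.3], np.float64(31.3), 183)
```

Emit:
{"fn": "move_arm", "kwargs": {"delta_pos": [[-0.03,0.4,0.05],[-0.05,0.6,0],[-0.05,0.6,0],[-0.05,0.6,0],[-0.05,0.6,0],[-0.05,0.6,0],[-0.05,0.6,0],[-0.05,0.6,0],[-0.05,0.6,0],[-0.03,0.4,0]], "turn": [[0,0,0],[0,0,0],[0,0,0],[0,0,0],[0,0,0],[0,0,0],[0,0,0],[0,0,0],[0,0,0],[0,0,0]]}}

```text
time_s: 47.8
eef_pos: [0.59, 0.2572, 0.1163]
tcp_rot: [0.0, -0.043, 0.999, -0.002]
force: [0.8, -7.8, 4.2]
opening: 0.154
finger_force: 51.2
```

Emit:
{"fn": "move_arm", "kwargs": {"delta_pos": [[-0.008,0.1,0],[-0.008,0.1,0],[-0.008,0.1,0],[-0.008,0.1,0],[0,0.05,0],[0,0,0],[0,0,0],[0,0,0],[0,0,0],[0,0,0]], "turn": [[0,0,0],[0,0,0],[0,0,0],[0,0,0],[0,0,0],[0,0,0],[0,0,0],[0,0,0],[0,0,0],[0,0,0]]}}

```text
time_s: 48.8
eef_pos: [0.5893, 0.2657, 0.1163]
tcp_rot: [-0.0, -0.043, 0.999, -0.002]
force: [-0.6, -6.9, 3.5]
opening: 0.151
finger_force: 51.3
```

```bash
python3 -c "
from h import *
st()"
```

```text
t 48.8 tcp [589.3 265.7 116.3] psi 94.9 tz [ 0.    -0.004 -1.   ] F [-0.6 -6.9  3.5] open 12.9 ff 51.3 q [ 0.39  0.3   1.78 -0.    1.06 -1.27]
```

Emit:
{"fn": "move_arm", "kwargs": {"delta_pos": [[0,0.05,0],[-0.005,0.05,0],[-0.005,0.05,0],[0,0.05,0],[0,0,0],[0,0,0],[0,0,0],[0,0,0],[0,0,0],[0,0,0]], "turn": [[0,0,0],[0,0,0],[0,0,0],[0,0,0],[0,0,0],[0,0,0],[0,0,0],[0,0,0],[0,0,0],[0,0,0]]}}

```text
time_s: 49.8
eef_pos: [0.5889, 0.2689, 0.1162]
tcp_rot: [-0.0, -0.043, 0.999, -0.003]
force: [0.2, -8.7, 5.3]
opening: 0.158
finger_force: 51.3
```

Emit:
{"fn": "move_arm", "kwargs": {"delta_pos": [[0,0.05,0],[-0.005,0.05,0],[-0.005,0.05,0],[0,0.05,0],[0,0,0],[0,0,0],[0,0,0],[0,0,0],[0,0,0],[0,0,0]], "turn": [[0,0,0],[0,0,0],[0,0,0],[0,0,0],[0,0,0],[0,0,0],[0,0,0],[0,0,0],[0,0,0],[0,0,0]]}}

```text
time_s: 50.8
eef_pos: [0.5889, 0.2691, 0.1162]
tcp_rot: [-0.001, -0.043, 0.999, -0.005]
force: [-0.1, -19.4, 7.7]
opening: 0.158
finger_force: 51.8
```

Emit:
{"fn": "move_arm", "kwargs": {"delta_pos": [[0,-0.04,0],[0,0,0],[0,0,0],[0,0,0],[0,0,0.5],[0,0,1],[0,0,1],[0,0,1],[0,0,0.5],[0,0,0]], "turn": [[0,0,0],[0,0,0],[0,0,0],[0,0,0],[0,0,0],[0,0,0],[0,0,0],[0,0,0],[0,0,0],[0,0,0]], "fingers": 45}}

```text
time_s: 51.8
eef_pos: [0.5899, 0.2762, 0.1991]
tcp_rot: [0.002, -0.043, 0.999, 0.001]
force: [-0.2, -0.2, 0.3]
opening: 0.528
finger_force: 0.0
```

Emit:
{"fn": "move_arm", "kwargs": {"delta_pos": [[0,-1,0.2],[0,-1,0],[0,-1,0],[0,-1,0],[0,-1,0],[0,-1,0],[0,-1,0],[0,-1,0],[0,-1,0],[0,-1,0]], "turn": [[0,0,-0.7],[0,0,-0.7],[0,0,-0.7],[0,0,-0.7],[0,0,-0.7],[0,0,-0.7],[0,0,-0.7],[0,0,-0.7],[0,0,-0.7],[0,0,-0.7]]}}

```text
time_s: 52.8
eef_pos: [0.5876, 0.0746, 0.1988]
tcp_rot: [-0.001, 0.32, 0.948, -0.0]
force: [-0.8, 0.2, 0.4]
opening: 0.528
finger_force: 0.0
```

Emit:
{"fn": "move_arm", "kwargs": {"delta_pos": [[0,-1,0],[0,-1,0],[0,-1,0],[0,-1,0],[0,-1,0],[0,-1,0],[0,-1,0],[0,-1,0],[0,-1,0],[0,-1,0]], "turn": [[0,0,-0.7],[0,0,-0.7],[0,0,-0.7],[0,0,-0.7],[0,0,-0.7],[0,0,-0.7],[0,0,-0.7],[0,0,-0.7],[0,0,-0.7],[0,0,-0.7]]}}

```text
time_s: 53.8
eef_pos: [0.5877, -0.1252, 0.1988]
tcp_rot: [-0.001, 0.638, 0.77, -0.0]
force: [-0.7, 0.7, 0.1]
opening: 0.531
finger_force: 0.0
```

```bash
python3 -c "
from h import *
st()
p,d=robot.capture('top');cv2.imwrite('pics/t3raw.png',p)
for o in segs('top',p,d,*COL['red'],.075): print(o)
P,u,v=cloud(p,d,.5,.7,-.4,-.15,.062,.09);print('handle',rect(w('top',u,v,.075)),len(u))
P,u,v=cloud(p,d,.5,.75,.2,.35,.125,.16);print('yel',rect(w('top',u,v,.1465)),len(u))
for o in blocks(p,d): print(o)"
```

```text
t 53.8 tcp [ 587.7 -125.2  198.8] psi 10.7 tz [-0.002  0.001 -1.   ] F [-0.7  0.7  0.1] open 45.3 ff 0.0 q [-0.25  0.15  1.8   0.    1.19 -0.44]
([378.0, 177.0], 102, [608.0, -268.0], [67.0, 21.0], 82.1, [30.0, 60.0, 77.0])
([101.5, 317.2], 15, [184.0, 667.0], [13.0, 9.0], 87.2, [0.0, 160.0, 163.0])
handle ([615.0, -268.7], [66.8, 14.5], 87.1) 80
yel ([588.8, 267.2], [83.1, 18.5], 5.5) 136
(([658.8, -201.7], [64.8, 27.2], -32.5), [654.3, -196.8], np.float64(30.6), 73)
(([663.6, -266.1], [54.5, 33.0], -4.9), [662.3, -266.8], np.float64(31.8), 140)
(([659.6, -341.0], [61.9, 36.5], -5.2), [658.9, -339.7], np.float64(31.2), 186)
(([577.1, -262.7], [60.4, 32.7], -4.6), [577.2, -262.7], np.float64(31.2), 182)
(([569.4, -338.7], [59.4, 36.3], -2.9), [570.0, -338.4], np.float64(31.0), 189)
```

Emit:
{"fn": "move_arm", "kwargs": {"delta_pos": [[0.142,-0.694,0],[0.142,-0.694,0],[0.142,-0.694,0],[0.142,-0.694,0],[0.142,-0.694,0],[0.142,-0.694,0],[0.142,-0.694,0],[0.142,-0.694,-0.5],[0.142,-0.694,-0.5],[0.142,-0.694,-0.5]], "turn": [[0,0,-0.228],[0,0,-0.228],[0,0,-0.228],[0,0,-0.228],[0,0,-0.228],[0,0,-0.228],[0,0,-0.228],[0,0,-0.228],[0,0,-0.228],[0,0,-0.228]]}}

```text
time_s: 54.85
eef_pos: [0.6167, -0.2645, 0.1687]
tcp_rot: [-0.001, 0.725, 0.689, -0.0]
force: [0.8, 0.0, -0.9]
opening: 0.527
finger_force: 0.0
```

Emit:
{"fn": "move_arm", "kwargs": {"delta_pos": [[0,0,-1],[0,0,-1],[0,0,-1],[0,0,-1],[0,0,-1],[0,0,-0.7],[0,0,-0.4],[0,0,-0.3],[0,0,0],[0,0,0]], "turn": [[0,0,0],[0,0,0],[0,0,0],[0,0,0],[0,0,0],[0,0,0],[0,0,0],[0,0,0],[0,0,0],[0,0,0]]}}

```text
time_s: 55.85
eef_pos: [0.6175, -0.2638, 0.043]
tcp_rot: [0.001, 0.724, 0.69, 0.0]
force: [0.2, 0.7, -1.1]
opening: 0.528
finger_force: 0.0
```

```bash
python3 -c "
from h import *
st()
p,d=robot.capture('side');cv2.imwrite('pics/s2.png',cv2.resize(p[130:330,240:500],None,fx=3,fy=3,interpolation=2))"
```

```text
t 55.85 tcp [ 617.5 -263.8   43. ] psi -2.8 tz [ 0.001 -0.001 -1.   ] F [ 0.2  0.7 -1.1] open 45.1 ff 0.0 q [-0.44  0.42  1.77 -0.    0.95 -0.39]
```

View pics/s2.png

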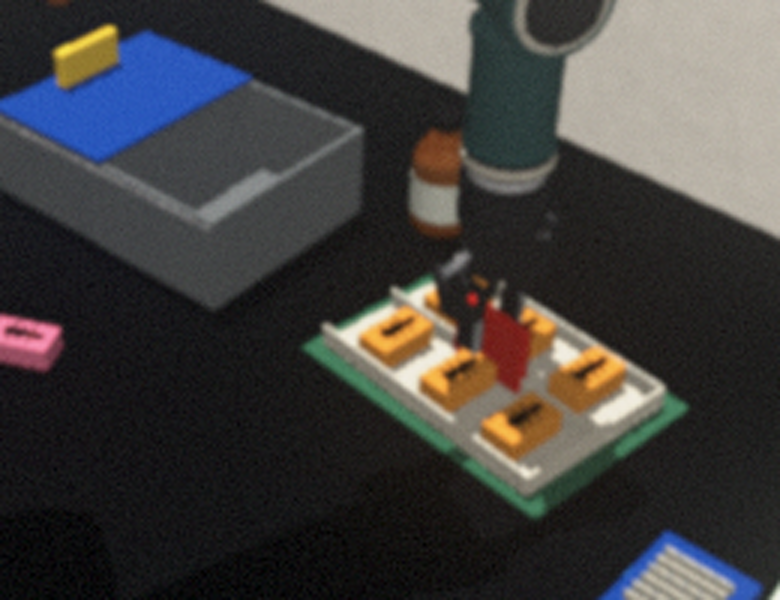

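Emit:
{"fn": "move_arm", "kwargs": {"delta_pos": [[0,0,0],[0,0,0],[0,0,0],[0,0,0],[0,0,0],[0,0,0],[0,0,0],[0,0,0],[0,0,0],[0,0,0]], "turn": [[0,0,0],[0,0,0],[0,0,0],[0,0,0],[0,0,0],[0,0,0],[0,0,0],[0,0,0],[0,0,0],[0,0,0]], "fingers": 3, "squeeze": 90}}

```text
time_s: 56.9
eef_pos: [0.6178, -0.2638, 0.0434]
tcp_rot: [0.001, 0.724, 0.69, 0.0]
force: [0.3, 0.5, 5.9]
opening: 0.123
finger_force: 89.6
```

```bash
python3 -c "
from h import *
st()"
```

```text
t 56.9 tcp [ 617.8 -263.8   43.4] psi -2.8 tz [ 0.002 -0.001 -1.   ] F [0.3 0.5 5.9] open 10.5 ff 89.6 q [-0.44  0.42  1.77 -0.    0.95 -0.39]
```

Emit:
{"fn": "move_arm", "kwargs": {"delta_pos": [[0,0,0.1],[0,0,0.2],[0,0,0.3],[0,0,0.3],[0,0,0.4],[0,0,0.4],[0,0,0.5],[0,0,0.5],[0,0,0.4],[0,0,0.2]], "turn": [[0,0,0],[0,0,0],[0,0,0],[0,0,0],[0,0,0],[0,0,0],[0,0,0],[0,0,0],[0,0,0],[0,0,0]]}}

```text
time_s: 57.9
eef_pos: [0.6177, -0.2638, 0.1101]
tcp_rot: [0.001, 0.724, 0.69, 0.0]
force: [0.4, -0.2, -7.0]
opening: 0.127
finger_force: 87.6
```

```bash
python3 -c "
from h import *
st()
for o in blocks(): print(o)"
```

```text
t 57.9 tcp [ 617.7 -263.8  110.1] psi -2.8 tz [ 0.002 -0.001 -1.   ] F [ 0.4 -0.2 -7. ] open 10.9 ff 87.6 q [-0.44  0.35  1.73 -0.    1.06 -0.39]
```

Emit:
{"fn": "move_arm", "kwargs": {"delta_pos": [[0,0,0.2],[0,0,0.4],[0,0,0.4],[0,0,0.4],[0,0.1,0.4],[0,0.2,0.4],[0,0.3,0.3],[0,0.4,0.2],[0.02,0.5,0.1],[0.02,0.5,0]], "turn": [[0,0,0.1],[0,0,0.13],[0,0,0.13],[0,0,0.13],[0,0,0.13],[0,0,0.13],[0,0,0.13],[0,0,0.13],[0,0,0.13],[0,0,0.13]]}}

```text
time_s: 58.95
eef_pos: [0.6178, -0.2223, 0.1646]
tcp_rot: [0.0, 0.676, 0.737, 0.0]
force: [-0.4, -0.5, -6.3]
opening: 0.127
finger_force: 87.7
```

Emit:
{"fn": "move_arm", "kwargs": {"delta_pos": [[0,0.6,0],[0,0.7,0],[0,0.8,0],[0,0.8,0],[0,0.8,0],[0,0.7,0],[0,0.5,0],[0,0.4,0],[0,0.25,0],[0,0.1,0]], "turn": [[0,0,0],[0,0,0],[0,0,0],[0,0,0],[0,0,0],[0,0,0],[0,0,0],[0,0,0],[0,0,0],[0,0,0]]}}

```text
time_s: 59.95
eef_pos: [0.6178, -0.1101, 0.1643]
tcp_rot: [0.0, 0.677, 0.736, -0.0]
force: [-0.3, -0.4, -7.2]
opening: 0.124
finger_force: 87.7
```

```bash
python3 -c "
from h import *
st()
p,d=robot.capture('side');q,e=robot.capture('top')
a=cv2.resize(p[100:330,180:480],(520,400),interpolation=2);b=cv2.resize(q[110:250,180:420],(580,338),interpolation=2)
c=np.zeros((590,580,3),np.uint8)
cv2.imwrite('pics/s3.png',a);cv2.imwrite('pics/t4.png',b)
P,u,v=cloud(q,e,.45,.85,-.35,.05,.16,.19);print(rect(P))"
```

```text
t 59.95 tcp [ 617.8 -110.1  164.3] psi 4.8 tz [ 0. -0. -1.] F [-0.3 -0.4 -7.2] open 10.6 ff 87.7 q [-0.22  0.22  1.78 -0.    1.14 -0.3 ]
([613.7, -141.4], [20.5, 3.1], -78.5)
```

View pics/s3.png

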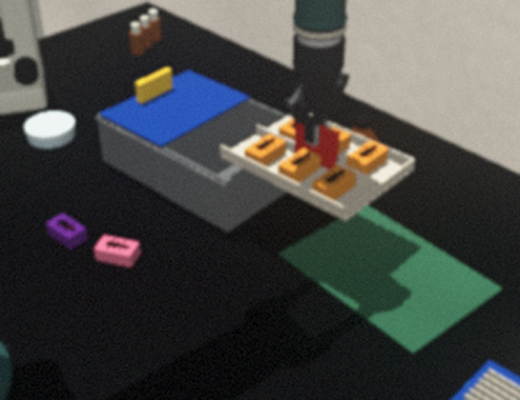

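View pics/t4.png

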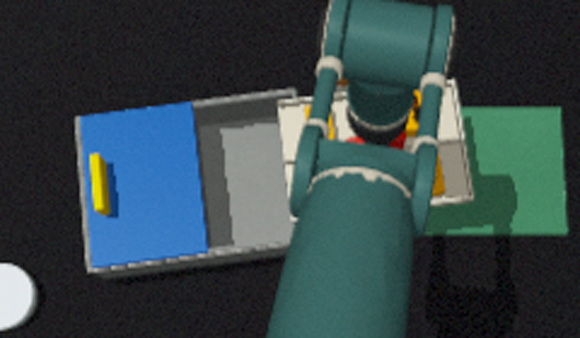

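Emit:
{"fn": "move_arm", "kwargs": {"delta_pos": [[-0.005,0.055,0.045],[-0.005,0.055,0.045],[-0.005,0.055,0.045],[-0.005,0.055,0.045],[-0.005,0.055,0.045],[-0.005,0.055,0.045],[-0.005,0.055,0.045],[-0.005,0.055,0.045],[-0.005,0.055,0.045],[-0.005,0.055,0.045]], "turn": [[-0.199,-0.017,0],[-0.199,-0.017,0],[-0.199,-0.017,0],[-0.199,-0.017,0],[-0.199,-0.017,0],[-0.199,-0.017,0],[-0.199,-0.017,0],[-0.199,-0.017,0],[-0.199,-0.017,0],[-0.199,-0.017,0]]}}

```text
time_s: 61.05
eef_pos: [0.6167, -0.0992, 0.1733]
tcp_rot: [0.078, 0.673, 0.732, -0.071]
force: [-0.1, -1.0, -7.5]
opening: 0.126
finger_force: 87.7
```

Emit:
{"fn": "move_arm", "kwargs": {"delta_pos": [[-0.005,0.058,0.085],[-0.005,0.058,0.085],[-0.005,0.058,0.085],[-0.005,0.058,0.085],[-0.005,0.058,0.085],[-0.005,0.058,0.085],[-0.005,0.058,0.085],[-0.005,0.058,0.085],[-0.005,0.058,0.085],[-0.005,0.058,0.085]], "turn": [[-0.15,-0.012,0],[-0.15,-0.012,0],[-0.15,-0.012,0],[-0.15,-0.012,0],[-0.15,-0.012,0],[-0.15,-0.012,0],[-0.15,-0.012,0],[-0.15,-0.012,0],[-0.15,-0.012,0],[-0.15,-0.012,0]]}}

```text
time_s: 62.05
eef_pos: [0.6158, -0.0877, 0.1904]
tcp_rot: [0.135, 0.665, 0.724, -0.124]
force: [-0.5, -0.3, -7.6]
opening: 0.126
finger_force: 87.7
```

```bash
python3 -c "
from h import *
st()
p,d=robot.capture('side');cv2.imwrite('pics/s4.png',cv2.resize(p[100:330,180:480],(520,400),interpolation=2))"
```

```text
t 62.05 tcp [615.8 -87.7 190.4] psi 4.8 tz [ 0.03  -0.358 -0.933] F [-0.5 -0.3 -7.6] open 10.8 ff 87.7 q [ 0.02  0.18  1.82 -0.41  1.14  0.11]
```

View pics/s4.png

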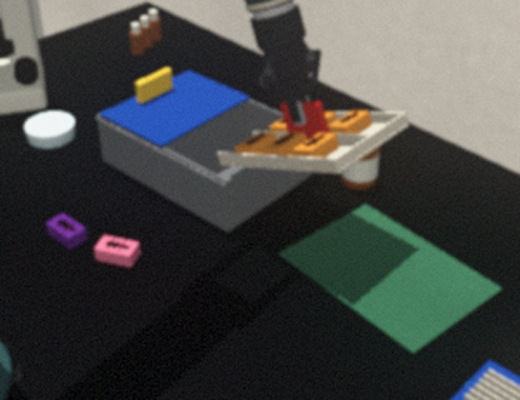

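Emit:
{"fn": "move_arm", "kwargs": {"delta_pos": [[-0.006,0.07,0.075],[-0.006,0.07,0.075],[-0.006,0.07,0.075],[-0.006,0.07,0.075],[-0.006,0.07,0.075],[-0.006,0.07,0.075],[-0.006,0.07,0.075],[-0.006,0.07,0.075],[-0.006,0.07,0.075],[-0.006,0.07,0.075]], "turn": [[-0.15,-0.012,0],[-0.15,-0.012,0],[-0.15,-0.012,0],[-0.15,-0.012,0],[-0.15,-0.012,0],[-0.15,-0.012,0],[-0.15,-0.012,0],[-0.15,-0.012,0],[-0.15,-0.012,0],[-0.15,-0.012,0]]}}

```text
time_s: 63.1
eef_pos: [0.6147, -0.0737, 0.2057]
tcp_rot: [0.191, 0.653, 0.711, -0.176]
force: [-0.6, 0.3, -3.0]
opening: 0.126
finger_force: 88.4
```

Emit:
{"fn": "move_arm", "kwargs": {"delta_pos": [[0,0,0],[0,0,0],[0,0,0],[0,0,0],[0,0,0],[0,0,0],[0,0,0],[0,0,0],[0,0,0],[0,0,0]], "turn": [[0,0,0],[0,0,0],[0,0,0],[0,0,0],[0,0,0],[0,0,0],[0,0,0],[0,0,0],[0,0,0],[0,0,0]]}}

```text
time_s: 64.1
eef_pos: [0.6145, -0.0739, 0.2052]
tcp_rot: [0.19, 0.654, 0.711, -0.176]
force: [0.3, -0.3, -3.2]
opening: 0.128
finger_force: 88.4
```

```bash
python3 -c "
from h import *
st()
p,d=robot.capture('side');cv2.imwrite('pics/s5.png',cv2.resize(p[100:330,180:480],(520,400),interpolation=2))"
```

```text
t 64.1 tcp [614.5 -73.9 205.2] psi 4.8 tz [ 0.041 -0.499 -0.866] F [ 0.3 -0.3 -3.2] open 10.9 ff 88.4 q [ 0.12  0.19  1.83 -0.57  1.2   0.27]
```

View pics/s5.png

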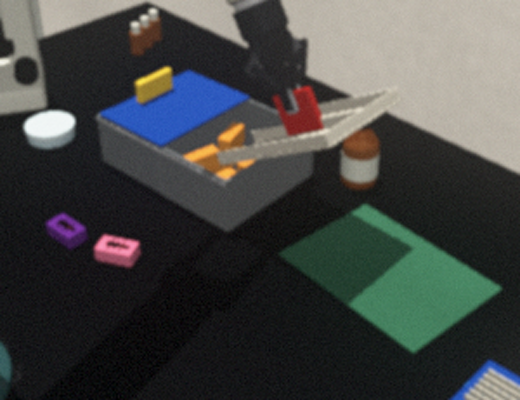

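Emit:
{"fn": "move_arm", "kwargs": {"delta_pos": [[0,-0.3,0.5],[0,-0.5,0.5],[0,-0.6,0.3],[0,-0.6,0],[0,-0.6,0],[0,-0.6,0],[0,-0.6,0],[0,-0.6,0],[0,-0.6,0],[0,-0.6,0]], "turn": [[0.498,0.042,0],[0.498,0.042,0],[0.498,0.042,0],[0.498,0.042,0],[0.498,0.042,0],[0.498,0.042,0],[0.498,0.042,0],[0.498,0.042,0],[0.498,0.042,0],[0.498,0.042,0]]}}

```text
time_s: 65.15
eef_pos: [0.6142, -0.1867, 0.2314]
tcp_rot: [-0.001, 0.676, 0.737, -0.001]
force: [0.2, -0.3, -3.8]
opening: 0.127
finger_force: 88.3
```

```bash
python3 -c "
from h import *
st()
p,d=robot.capture('top')
for o in segs('top',p,d,*COL['green'],.003): 
  if 340<o[0][0]<420: print(o)
for o in segs('top',p,d,(8,120,80),(29,255,255),.03,20): print(o)"
```

```text
t 65.15 tcp [ 614.2 -186.7  231.4] psi 4.9 tz [-0.002 -0.    -1.   ] F [ 0.2 -0.3 -3.8] open 10.8 ff 88.3 q [-0.33  0.2   1.68 -0.    1.26 -0.42]
([373.9, 120.2], 2625, [835.0, -282.0], [212.0, 264.0], -19.8, [457.0, 612.0, 622.0])
([350.4, 233.8], 10215, [457.0, -212.0], [323.0, 700.0], -18.5, [4.0, 714.0, 757.0])
([590.7, 163.3], 11785, [667.0, -1047.0], [446.0, 504.0], -5.1, [-606.0, -291.0, -79.0])
([128.5, 132.1], 143, [842.0, 645.0], [113.0, 34.0], 23.2, [3.0, 50.0, 62.0])
([320.8, 137.0], 180, [790.0, -76.0], [60.0, 59.0], 87.0, [76.0, 92.0, 108.0])
([269.6, 186.5], 439, [611.0, 118.0], [161.0, 45.0], 5.2, [23.0, 65.0, 72.0])
([286.7, 187.3], 292, [600.0, 58.0], [150.0, 30.0], 3.5, [12.0, 43.0, 49.0])
([220.7, 186.0], 146, [616.0, 296.0], [93.0, 22.0], 4.7, [119.0, 145.0, 151.0])
```

Emit:
{"fn": "move_arm", "kwargs": {"delta_pos": [[0.03,-0.6,-0.4],[0.03,-0.6,-0.5],[0.03,-0.6,-0.5],[0.04,-0.6,-0.5],[0,-0.6,-0.5],[0,-0.6,-0.5],[0,-0.4,-0.5],[0,0,-0.5],[0,0,-0.5],[0,0,-0.4]], "turn": [[0,0,-0.128],[0,0,-0.128],[0,0,-0.128],[0,0,-0.128],[0,0,-0.128],[0,0,-0.128],[0,0,-0.128],[0,0,-0.128],[0,0,-0.128],[0,0,-0.128]]}}

```text
time_s: 66.2
eef_pos: [0.6169, -0.2653, 0.1341]
tcp_rot: [-0.001, 0.725, 0.689, -0.001]
force: [0.6, 0.5, -3.0]
opening: 0.127
finger_force: 88.2
```

Emit:
{"fn": "move_arm", "kwargs": {"delta_pos": [[0,0,-0.5],[0,0,-0.5],[0,0,-0.5],[0,0,-0.5],[0,0,-0.5],[0,0,-0.5],[0,0,-0.4],[0,0,-0.2],[0,0,0],[0,0,0]], "turn": [[0,0,0],[0,0,0],[0,0,0],[0,0,0],[0,0,0],[0,0,0],[0,0,0],[0,0,0],[0,0,0],[0,0,0]]}}

```text
time_s: 67.2
eef_pos: [0.6174, -0.266, 0.0635]
tcp_rot: [0.0, 0.724, 0.689, -0.001]
force: [0.3, -0.7, -2.5]
opening: 0.125
finger_force: 88.3
```

```bash
python3 -c "
from h import *
st()
g=cv2.cvtColor(cv2.imread('pics/top0.png'),cv2.COLOR_BGR2HSV)
k=cv2.inRange(g,*COL['green'])[140:225,325:425];v,u=np.nonzero(k)
print(np.bincount(u)[8:95],np.bincount(v)[8:75])"
```

```text
t 67.2 tcp [ 617.4 -266.    63.5] psi -2.8 tz [-0.001 -0.001 -1.   ] F [ 0.3 -0.7 -2.5] open 10.7 ff 88.3 q [-0.44  0.4   1.75 -0.    0.99 -0.39]
[ 0  0  0  0 30 53 53 51  8  7  7  6  6  6  6  6  6  5  6  6  6  6  6  6
  6  6  6  6  6  6  6  6  7  7  7  7  7  7  7  7  7  7  7  7  7  7  6  6
  6  5  6  6  6  6  6  6  6  6  6  6  6  6  6  6  6  6  6  6  6  7  7  7
  7  7  7  7  7 11 54 54 39 22  2] [ 0  0  0  0  0  0 76 53 15  7  7  7  7  6  6  6  6  6  6  6  7  7  7  7
  7  7  7  7  7  7  7  7  7  7  7  6  6  7  8  7  7  5  7  7  7  7  7  7
  7  7  7  6  6  6 10 45 78 78 77 73]
```

Emit:
{"fn": "move_arm", "kwargs": {"delta_pos": [[0,0,-0.3],[0,0,-0.3],[0,0,-0.2],[0,0,-0.1],[0,0,-0.05],[0,0,0],[0,0,0],[0,0,0],[0,0,0],[0,0,0]], "turn": [[0,0,0],[0,0,0],[0,0,0],[0,0,0],[0,0,0],[0,0,0],[0,0,0],[0,0,0],[0,0,0],[0,0,0]]}}

```text
time_s: 68.2
eef_pos: [0.6172, -0.2659, 0.0445]
tcp_rot: [0.0, 0.724, 0.689, -0.001]
force: [0.1, -0.6, -3.7]
opening: 0.122
finger_force: 88.4
```

Emit:
{"fn": "move_arm", "kwargs": {"delta_pos": [[0,0,-0.03],[0,0,-0.03],[0,0,0],[0,0,0],[0,0,0],[0,0,0],[0,0,0],[0,0,0],[0,0,0],[0,0,0]], "turn": [[0,0,0],[0,0,0],[0,0,0],[0,0,0],[0,0,0],[0,0,0],[0,0,0],[0,0,0],[0,0,0],[0,0,0]]}}

```text
time_s: 69.2
eef_pos: [0.6172, -0.2659, 0.0434]
tcp_rot: [0.0, 0.724, 0.689, -0.001]
force: [-3.2, 1.1, 2.4]
opening: 0.124
finger_force: 89.0
```

Emit:
{"fn": "move_arm", "kwargs": {"delta_pos": [[0,0,0],[0,0,0],[0,0,0],[0,0,0],[0,0,0.5],[0,0,1],[0,0,1],[0,0,1],[0,0,1],[0,0,1]], "turn": [[0,0,0],[0,0,0],[0,0,0],[0,0,0],[0,0,0],[0,0,0],[0,0,0],[0,0,0],[0,0,0],[0,0,0]], "fingers": 45}}

```text
time_s: 70.2
eef_pos: [0.6173, -0.2659, 0.1549]
tcp_rot: [0.0, 0.724, 0.689, -0.001]
force: [0.3, -0.1, 0.2]
opening: 0.533
finger_force: 0.0
```

Emit:
{"fn": "move_arm", "kwargs": {"delta_pos": [[0,0,1],[0,0.5,1],[0,1,0.5],[-0.1,1,0],[-0.1,1,0],[-0.1,1,0],[-0.1,1,0],[-0.1,1,0],[-0.1,1,0],[-0.1,1,0]], "turn": [[0,0,0],[0,0,-0.6],[0,0,-0.6],[0,0,-0.6],[0,0,-0.6],[0,0,-0.6],[0,0,-0.6],[0,0,-0.6],[0,0,-0.6],[0,0,-0.6]]}}

```text
time_s: 71.2
eef_pos: [0.6032, -0.0951, 0.2041]
tcp_rot: [0.0, 0.889, 0.459, -0.0]
force: [-0.2, 0.6, -0.1]
opening: 0.527
finger_force: 0.0
```

Emit:
{"fn": "move_arm", "kwargs": {"delta_pos": [[-0.07,1,0],[-0.07,1,0],[-0.07,1,0],[-0.07,1,0],[-0.07,1,0],[-0.07,1,0],[-0.07,1,0],[-0.07,1,0],[-0.07,1,0],[-0.07,1,0]], "turn": [[0,0,-0.6],[0,0,-0.6],[0,0,-0.6],[0,0,-0.6],[0,0,-0.6],[0,0,-0.6],[0,0,-0.6],[0,0,-0.6],[0,0,-0.6],[0,0,-0.6]]}}

```text
time_s: 72.2
eef_pos: [0.5892, 0.105, 0.2041]
tcp_rot: [-0.0, 0.987, 0.162, 0.0]
force: [0.5, -0.2, 1.0]
opening: 0.526
finger_force: 0.0
```

```bash
python3 -c "
from h import *
st()
p,d=robot.capture('top')
P,u,v=cloud(p,d,.5,.75,.2,.35,.125,.16);print('yel',rect(w('top',u,v,.1465)),len(u))
P,u,v=cloud(p,d,.5,.7,-.4,-.15,.062,.09);print('handle',rect(w('top',u,v,.075)),len(u))
g=cv2.cvtColor(p,cv2.COLOR_BGR2HSV)
k=cv2.inRange(g,*COL['green'])[140:225,325:425];v,u=np.nonzero(k)
print(np.bincount(u)[8:95],np.bincount(v)[8:75])
cv2.imwrite('pics/t5.png',cv2.resize(p[130:230,180:440],None,fx=3,fy=3,interpolation=2))"
```

```text
t 72.2 tcp [589.2 105.  204.1] psi -71.4 tz [-0.     0.001 -1.   ] F [ 0.5 -0.2  1. ] open 44.9 ff 0.0 q [0.13 0.14 1.8  0.   1.2  1.38]
yel ([607.6, 274.3], [44.4, 6.6], 0.4) 33
handle ([613.3, -265.2], [80.7, 10.9], 87.1) 86
[ 0  0  0  0 28 53 53 54 21  5  6  6  5  6  5  5  5  5  6  6  6  6  6  6
  6  6  6  6  6  6  6  6  6  6  6  6  6  6  6  6  6  6  6  6  6  6  6  6
  7  7  6  6  6  6  6  6  6  6  6  6  6  6  6  6  6  6  6  6  6  6  6  6
  6  6  6  6  7  9 31 51 38 21  2] [ 0  0  0  0  0  0 75 76  9  7  7  6  6  6  6  6  6  6  6  6  6  6  7  7
  7  7  7  7  6  7  7  7  6  5  6  5  5  6  7  6  5  6  7  7  7  7  7  7
  7  7  7  7  6  6  7 10 78 78 77 68]
```

View pics/t5.png

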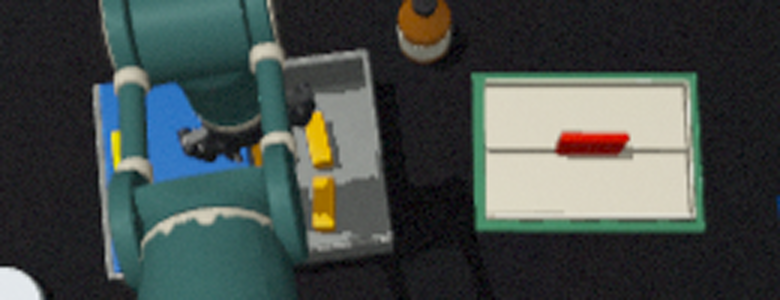

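Emit:
{"fn": "move_arm", "kwargs": {"delta_pos": [[0,1,0],[0,1,0],[0,1,0],[0,1,0],[0,1,0],[0,1,0],[0,1,0],[0,1,0],[0,0.2,0],[0,0,0]], "turn": [[0,0,-0.23],[0,0,-0.23],[0,0,-0.23],[0,0,-0.23],[0,0,-0.23],[0,0,-0.23],[0,0,-0.23],[0,0,-0.23],[0,0,-0.23],[0,0,-0.23]]}}

```text
time_s: 73.25
eef_pos: [0.5892, 0.2684, 0.2035]
tcp_rot: [-0.0, 0.999, 0.043, -0.0]
force: [-0.9, 0.1, -0.3]
opening: 0.525
finger_force: 0.0
```

Emit:
{"fn": "move_arm", "kwargs": {"delta_pos": [[0,0,-1],[0,0,-1],[0,0,-1],[0,0,-0.7],[0,0,-0.4],[0,0,-0.2],[0,0,0],[0,0,0],[0,0,0],[0,0,0]], "turn": [[0,0,0],[0,0,0],[0,0,0],[0,0,0],[0,0,0],[0,0,0],[0,0,0],[0,0,0],[0,0,0],[0,0,0]]}}

```text
time_s: 74.25
eef_pos: [0.5897, 0.2684, 0.118]
tcp_rot: [-0.001, 0.999, 0.043, 0.0]
force: [0.7, 0.3, 1.1]
opening: 0.526
finger_force: 0.0
```

Emit:
{"fn": "move_arm", "kwargs": {"delta_pos": [[0,0,0],[0,0,0],[0,0,0],[0,0,0],[0,0,0],[0,0,0],[0,0,0],[0,0,0],[0,0,0],[0,0,0]], "turn": [[0,0,0],[0,0,0],[0,0,0],[0,0,0],[0,0,0],[0,0,0],[0,0,0],[0,0,0],[0,0,0],[0,0,0]], "fingers": 5, "squeeze": 50}}

```text
time_s: 75.25
eef_pos: [0.5892, 0.2682, 0.1174]
tcp_rot: [-0.001, 0.999, 0.043, -0.0]
force: [-2.2, -0.9, 4.9]
opening: 0.15
finger_force: 50.2
```

```bash
python3 -c "
from h import *
st()"
```

```text
t 75.25 tcp [589.2 268.2 117.4] psi -85.0 tz [-0.001  0.001 -1.   ] F [-2.2 -0.9  4.9] open 12.8 ff 50.2 q [0.39 0.3  1.77 0.   1.07 1.87]
```

Emit:
{"fn": "move_arm", "kwargs": {"delta_pos": [[0.04,-0.5,0],[0.066,-0.8,0],[0.066,-0.8,0],[0.066,-0.8,0],[0.066,-0.8,0],[0.066,-0.8,0],[0.066,-0.8,0],[0.066,-0.8,0],[0.05,-0.6,0],[0.03,-0.4,0]], "turn": [[0,0,0],[0,0,0],[0,0,0],[0,0,0],[0,0,0],[0,0,0],[0,0,0],[0,0,0],[0,0,0],[0,0,0]]}}

```text
time_s: 76.25
eef_pos: [0.6016, 0.1248, 0.1174]
tcp_rot: [-0.001, 0.999, 0.043, 0.0]
force: [1.8, 3.8, 5.0]
opening: 0.152
finger_force: 50.2
```

Emit:
{"fn": "move_arm", "kwargs": {"delta_pos": [[0,-0.05,0],[0.005,-0.05,0],[0.005,-0.05,0],[0,-0.05,0],[0,-0.05,0],[0,0,0],[0,0,0],[0,0,0],[0,0,0],[0,0,0]], "turn": [[0,0,0],[0,0,0],[0,0,0],[0,0,0],[0,0,0],[0,0,0],[0,0,0],[0,0,0],[0,0,0],[0,0,0]]}}

```text
time_s: 77.25
eef_pos: [0.6019, 0.1218, 0.1174]
tcp_rot: [-0.001, 0.999, 0.044, 0.001]
force: [4.0, 2.2, 5.1]
opening: 0.155
finger_force: 50.2
```

Emit:
{"fn": "move_arm", "kwargs": {"delta_pos": [[0,-0.05,0],[0,-0.05,0],[0,-0.05,0],[0,-0.05,0],[0,-0.05,0],[0,0,0],[0,0,0],[0,0,0],[0,0,0],[0,0,0]], "turn": [[0,0,0],[0,0,0],[0,0,0],[0,0,0],[0,0,0],[0,0,0],[0,0,0],[0,0,0],[0,0,0],[0,0,0]]}}

```text
time_s: 78.25
eef_pos: [0.6021, 0.1192, 0.1175]
tcp_rot: [-0.002, 0.999, 0.044, 0.001]
force: [5.6, 10.4, 3.6]
opening: 0.157
finger_force: 50.1
```

Emit:
{"fn": "move_arm", "kwargs": {"delta_pos": [[0,-0.05,0],[0,-0.05,0],[0,0,0],[0,0,0],[0,0,0],[0,0,0],[0,0,0],[0,0,0],[0,0,0],[0,0,0]], "turn": [[0,0,0],[0,0,0],[0,0,0],[0,0,0],[0,0,0],[0,0,0],[0,0,0],[0,0,0],[0,0,0],[0,0,0]]}}

```text
time_s: 79.25
eef_pos: [0.6021, 0.1191, 0.1175]
tcp_rot: [-0.004, 0.999, 0.044, 0.001]
force: [4.5, 17.5, 2.8]
opening: 0.153
finger_force: 50.1
```

Emit:
{"fn": "move_arm", "kwargs": {"delta_pos": [[0,0,0],[0,0,0],[0,0,0],[0,0,0],[0,0,0.5],[0,0,1],[0,0,1],[0,0,1],[0,0,1],[0,0,1]], "turn": [[0,0,0],[0,0,0],[0,0,0],[0,0,0],[0,0,0],[0,0,0],[0,0,0],[0,0,0],[0,0,0],[0,0,0]], "fingers": 45}}

```text
time_s: 80.25
eef_pos: [0.601, 0.1138, 0.2288]
tcp_rot: [-0.0, 0.999, 0.043, -0.0]
force: [0.1, 0.1, -0.4]
opening: 0.522
finger_force: 0.0
```

Emit:
{"fn": "move_arm", "kwargs": {"delta_pos": [[-1,0,0],[-1,0,0],[-1,0,0],[-1,0,0],[-1,0,0],[-1,0,0],[-1,0,0],[-1,0,0],[-1,0,0],[-0.5,0,0]], "turn": [[0,0,0],[0,0,0],[0,0,0],[0,0,0],[0,0,0],[0,0,0],[0,0,0],[0,0,0],[0,0,0],[0,0,0]]}}

```text
time_s: 81.25
eef_pos: [0.4097, 0.1139, 0.2277]
tcp_rot: [-0.001, 0.999, 0.043, -0.0]
force: [0.5, -0.5, -0.6]
opening: 0.528
finger_force: 0.0
```

```bash
python3 -c "
from h import *
st()
p,d=robot.capture('top')
P,u,v=cloud(p,d,.5,.75,.05,.35,.125,.16);print('yel',rect(w('top',u,v,.1465)),len(u))
P,u,v=cloud(p,d,.5,.7,-.4,-.15,.062,.09);print('handle',rect(w('top',u,v,.075)),len(u))
cv2.imwrite('pics/t6.png',cv2.resize(p[120:280,150:480],None,fx=2.4,fy=2.4,interpolation=2))"
```

```text
t 81.25 tcp [409.7 113.9 227.7] psi -85.0 tz [-0.001  0.001 -1.   ] F [ 0.5 -0.5 -0.6] open 45.1 ff 0.0 q [ 0.21 -0.22  2.11  0.    1.26  1.7 ]
yel ([601.1, 119.3], [83.3, 15.6], 4.9) 114
handle ([613.3, -265.2], [80.7, 10.9], 87.1) 88
```

View pics/t6.png

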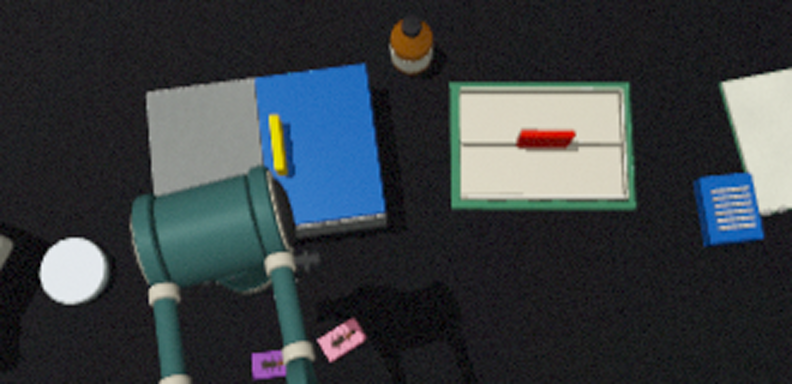

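```bash
python3 -c "
from rig import robot
print(robot.finish_job())"
```

```text
the job is handed in; nothing more can be done
None
```

The job is handed in at about 81 s of the 210 s allowed: all six amber blocks are in the dry box, the empty tray is flat in the middle of the green pad, the cover is pushed fully home, and the bottle, petri dish and slide box were not moved; the hand-in gave back no verdict.

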